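# Set a sine plate to 30 degrees and lay a wedge on it for checking

## Robot

A 6-joint arm with a two-finger parallel gripper is mounted at the origin on the work surface. World frame = base frame: x ahead of the robot, y to its left, z up, the work surface at z = 0. Lengths are in m, angles in rad, forces in N, time in s.
With the tool pointing down it reaches from about 0.275 to 0.725 m from the base axis. Payload 15.9 kg.
Tool frame: the origin (TCP) lies on the mounting face of the last link; the fingertips stand 173 mm ahead of it and the grasp point (between the pads) lies 155 mm ahead of it (arm.grasp_offset is the distance from the TCP to the grasp point, in m); x points along the fingers, z is the direction in which the jaws open and shut, and the axes are right-handed (so a half turn about x gives the same grasp; the last joint's range is limited). The gripper opens to 85 mm and grips with 20 to 120 N. Pads are 22 mm wide; open, the fingers measure 114 mm over their backs; the gripper's body (76 mm by 85 mm) begins 54 mm behind the grasp point. The pads swing forward as they close: fully open they stand 13 mm farther back than shut.
Start: joints at [-1.319, 0.213, -0.034, 1.323, 0, 1.571], TCP at [0.125, -0.484, 0.405] pointing down, gripper open.
Joint ranges: [-2.98, 2.98], [-0.74, 1.72], [-1.14, 1.35], [-2.1, 2.04], [-1.57, 1.44], [-3.14, 3.14]. Speed limits (rad/s): [1.89, 1.89, 2.39, 2.57, 3.14, 3.14].

## Interface

Orientations are given as a rotation vector (axis times angle).
In Python, from station import get_obs, vision, workorder, arm gives the robot as it stands. The module is installed in compiled form; this text tells all that it offers.
- The arm moves only by the tool carry_out, never from a script. Its argument "targets" is a list that holds one entry, the list of rows, each a list of 6 numbers: the shift along the tool's x, y, z in m, then the turn, a rotation vector about the tool's x, y, z in rad. In form: [[[x, y, z, ax, ay, az], ...]]. A call has 1 to 8 rows; each row shifts and turns the commanded pose from where the row before left it, along the tool's axes as they then stand; what a row does not reach is not made up. A row lasts 1/12 s, in which the tool goes at most 41.7 mm and 7.16 degrees, less where a joint would pass 70% of its speed; a pose out of reach is approached as far as the arm can. A call with a gripper value outside its range is refused whole. "gripper" is the finger opening in m, from 0 to 0.0854, set as the call begins (left out, the last holds). The fingers move at their own pace and stop on an object; "grip_force" is the grip in N (left out, the last holds). Time passes only in rows, so rows that do not move let the fingers close. It gives the time, the measured TCP pose, the force and the opening at its end, in the units of the state.
- get_obs(): the state, without advancing time (a new reading comes with each control period).
- vision.capture(name): name is "scene" or "top"; returns a dict with "color" (400x640x3 uint8, blue, green, red), "intrinsics" (3x3 intrinsics, pixels), "extrinsics" (4x4, takes a point from world to camera coordinates). Camera axes: x right, y down, z forward; pixel columns grow to the right and rows downward; lengths in m; the calibration is good to about 2 mm. A picture is of the moment at which its call begins. There is no depth.
- workorder.job_done(): hands the job in, once; it reports no verdict.
The state is a dict: "t": time; "q": joint angles; "joint_vel": joint speeds; "effort": joint torques, N m; "eef_pos": TCP position; "eef_rot": TCP orientation; "contact_force": force on the tool from outside, world axes, zero at the start; "wrist_torque": the same for the moment, N m; "width": finger opening in m.
Only numpy, scipy, OpenCV 4.12 (cv2) and the standard library are available. Lean on these libraries where they do the work, as an engineer would, in place of code of your own. Each camera call takes 0.05 s, during which the arm holds its last target.

## Task

Set up the sine plate for checking the 30 degree wedge: stand the white 100 mm gauge block gently upright on the plate's base where the roll will come down, let go of it, and lower the tipped-up top until its roll rests on the block. Then lay the aluminium wedge gently, flat and square, wholly on the sloping top with its thick end against the end stop, so that its sloping face ends up level, and let go. Leave the steel gauge block, the calliper case and the indicator stand where they are.

Things in the scene. Friction and masses are not known exactly. Their poses are not given: they have to be found in the camera images.
- sine_base: Fixed base of a sine plate: steel slab 250 x 90 x 18 mm on a dark granite plate (its upper face 60 mm above the work surface). Origin: centre of the base's underside; x from the hinge end (-x) to the open end (+x), y across, z up. Hinge axis along y at x = -105 mm, z = 28 mm. Black lock screws (20 mm diameter) stick out 17 mm beyond both sides at the hinge.
- sine_top (a joint): Tipping angle (rad) of the top: 0 = lying down, grows as its open end rises; starts at 50 to 56 degrees. Roll on a block of height h standing on the base: sin(angle) = h / 200 mm, so 0.524 on the 100 mm block. Stiff hinge: the top (1.6 kg) stays up by itself above about 40 degrees and sinks slowly below that; 1 to 6 N square to its face near the open end moves it down.
- seat (a point): Point on the upper face of the base (78 mm above the work surface), on its centre line, straight below where the roll axis stands at 30 degrees: 68 mm from the base's origin towards the open end. The 100 mm block stands centred here, within about 12 mm. Axes as sine_base.
- stop_foot (a point): Point on the top's upper face, middle of the foot of the end stop (dark steel bar 90 mm long, 8 mm thick, 14 mm high, across the lower, hinge end), on the stop's face that looks up the slope; 6 mm behind the hinge axis. Turns with the top: x up the slope to the open end, y across, z square to the face.
- top_end (a point): Middle of the top's upper edge at the open end, 220 mm up the slope from stop_foot; axes as stop_foot. The top is a steel slab 228 x 90 x 18 mm from 14 mm behind to 214 mm ahead of the hinge axis; underside 4 mm, upper face 22 mm above the plane of the hinge and roll axes. The roll (20 mm diameter, 84 mm long) is under this end, its axis 200 mm from the hinge axis.
- block_100: White ceramic gauge block, 30 x 30 mm square and 100 mm tall, standing upright, about 0.5 kg. Origin: centre of its foot; z up its length.
- block_70: Bystander: steel gauge block of the wrong length, 30 x 30 mm square and 70 mm tall, standing upright. Origin: centre of its foot.
- wedge: Aluminium 30 degree wedge, 100 mm long (x), 50 mm wide (y), flat sides, 0.5 kg, lying on its underside. Origin: centre of the underside. Thick end (x = -50 mm) 67 mm high, thin end (x = +50) 12 mm; 48 mm at x = -12; centre of mass at x = -9, z = 21 mm. Laid on the top, x up the slope, thick end touching the stop, its origin is 50 mm up from stop_foot.
- wedge_face (a point): Middle of the wedge's sloping face, 41 mm above its underside; z points square out of that face (30 degrees from the wedge's z, towards its thin end).
- calliper_case: Bystander: black open case with a digital calliper in it, 260 x 95 x 24 mm. Origin: centre of the underside, x along its length.
- indicator_stand: Bystander: dial indicator on a magnetic stand; foot 60 x 50 x 55 mm, column 210 mm tall, arm with the dial reaching 122 mm towards its +y at 158 to 212 mm height, its plunger down to 106 mm. Origin: centre of the foot's underside.
Mind the look-alikes: they are no part of the job. Of the things shaped like the wedge, the aluminium one is meant.

How it is judged:
On the way, in this order (a step that is already met when the one before it is completed fails the run):
1. the white 100 mm block stands upright on the base under where the roll comes down, let go, while the top is still tipped up (x of block_100 in the frame of seat between -0.014 and 0.014 m and y of block_100 in the frame of seat between -0.03 and 0.03 m and z of block_100 in the frame of seat between -0.004 and 0.004 m and angle between block_100's own z axis and vertical below 0.05 rad and contact force between the fingers and block_100 below 0.1 N and value of joint sine_top above 0.7 rad), for 0.2 s.
2. the top is lowered until its roll rests on the block, at 30 degrees, with the wedge not yet on it (value of joint sine_top between 0.505 and 0.544 rad and x of block_100 in the frame of seat between -0.014 and 0.014 m and angle between block_100's own z axis and vertical below 0.05 rad and distance between wedge and stop_foot above 0.09 m), for 0.2 s.
At the end, for the whole second after the job is handed in: White block upright on the base under the roll (within 14 mm along, 30 mm across); top resting on it at 30 degrees (+-1.1); wedge flat on the top, thick end within 6 mm of the stop, within 20 mm of the middle, square within 4 degrees, its sloping face level within 2.3 degrees; all at rest (x of block_100 in the frame of seat between -0.014 and 0.014 m and y of block_100 in the frame of seat between -0.03 and 0.03 m and z of block_100 in the frame of seat between -0.004 and 0.004 m and angle between block_100's own z axis and vertical below 0.05 rad and value of joint sine_top between 0.505 and 0.544 rad and x of wedge in the frame of stop_foot between 0.046 and 0.056 m and y of wedge in the frame of stop_foot between -0.02 and 0.02 m and z of wedge in the frame of stop_foot between -0.003 and 0.003 m and angle between the x axis of wedge and the x axis of stop_foot, either way round below 0.07 rad and angle between wedge_face's own z axis and vertical below 0.04 rad and linear speed of each of wedge, block_100 below 0.01 m/s); the robot touches nothing.
It fails at once if the steel 70 mm block is moved by more than 20 mm (distance of block_70 from where it was at the start of the episode above 0.02 m).
It fails at once if the calliper case is moved by more than 20 mm (distance of calliper_case from where it was at the start of the episode above 0.02 m).
It fails at once if the indicator stand is moved by more than 20 mm (distance of indicator_stand from where it was at the start of the episode above 0.02 m).
It fails at once if the white gauge block is dropped or knocked over (moves faster than 0.5 m/s while not held) (linear speed of block_100 above 0.5 m/s and contact force between the fingers and block_100 below 0.1 N).
It fails at once if the wedge is dropped or knocked over (moves faster than 0.5 m/s while not held) (linear speed of wedge above 0.5 m/s and contact force between the fingers and wedge below 0.1 N).
It also fails if it takes over 72 s, if anything falls off the work surface, if the arm or the gripper's body presses on something with over 40 N, if the wrist force passes 120 N, or if a joint passes its speed limit or range.

## Working session

There is one attempt and no reset: what is moved stays moved. The work goes in short steps, Python scripts to look and compute and a tool call to move; the robot and the scene stay as the last step left them, time stands still between calls to the robot, and variables do not carry over. Pictures are saved under pics/ and viewed, and the job is handed in when it is done.

Besides the shell and the picture viewer there is one more tool, called after "Call:" in YAML: its name, and indented under it one key for each argument. carry_out: Moves the arm, as the interface text tells. Its arguments: {"type":"object","properties":{"targets":{"type":"array"},"gripper":{"type":"number"},"grip_force":{"type":"number"}},"required":["targets"]}

```bash
mkdir -p pics; ls; cat > h.py <<'E'
import numpy as np, cv2
from scipy.spatial.transform import Rotation as R
from station import get_obs, vision, workorder, arm
def cap(n):
    c=vision.capture(n); return c["color"],np.array(c["intrinsics"]),np.array(c["extrinsics"])
def ray(K,E,uv):
    d=np.linalg.inv(K)@np.array([uv[0],uv[1],1.]); Rm=E[:3,:3]; o=-Rm.T@E[:3,3]; return o,Rm.T@d
def onz(K,E,uv,z):
    o,d=ray(K,E,uv); return o+d*(z-o[2])/d[2]
def proj(K,E,p):
    q=K@(E[:3,:3]@np.asarray(p,float)+E[:3,3]); return q[:2]/q[2]
def tri(a,b):
    # a,b=(K,E,uv)
    o1,d1=ray(*a);o2,d2=ray(*b);d1/=np.linalg.norm(d1);d2/=np.linalg.norm(d2)
    s=np.linalg.lstsq(np.c_[d1,-d2],o2-o1,rcond=None)[0]
    p,q=o1+s[0]*d1,o2+s[1]*d2; return (p+q)/2,np.linalg.norm(p-q)
E
python3 - <<'E'
from h import *
print({k:np.round(v,4) for k,v in get_obs().items()}, arm.grasp_offset)
for n in("scene","top"):
    c,K,E=cap(n); cv2.imwrite(f"pics/{n}0.png",c); print(n,K.round(1).tolist(),E.round(4).tolist(), (-E[:3,:3].T@E[:3,3]).round(3))
    np.savez(f"{n}0.npz",K=K,E=E,c=c)
E
```

```text
pics
{'t': np.float64(0.0), 'q': array([-1.319 ,  0.2134, -0.0351,  1.3235, -0.    ,  1.5708]), 'joint_vel': array([-0.0005, -0.0008,  0.0018,  0.0009,  0.0009,  0.0013]), 'effort': array([ 4.70000e-03, -6.86157e+01,  4.87118e+01,  1.76000e-02,
        5.00000e-04,  0.00000e+00]), 'eef_pos': array([ 0.1245, -0.4841,  0.4042]), 'eef_rot': array([ 1.0224,  1.3188, -1.0213]), 'contact_force': array([-0.0617,  0.0534, -0.1194]), 'wrist_torque': array([-0.0376,  0.0021,  0.0301]), 'width': np.float64(0.0852)} 0.1547
scene [[393.6, 0.0, 327.9], [0.0, 393.6, 198.8], [0.0, 0.0, 1.0]] [[-0.3751, 0.927, 0.0088, 0.2946], [0.5387, 0.2257, -0.8117, -0.1838], [-0.7544, -0.2997, -0.584, 1.5177], [0.0, 0.0, 0.0, 1.0]] [1.354 0.223 0.734]
top [[473.1, 0.0, 323.7], [0.0, 473.1, 191.0], [0.0, 0.0, 1.0]] [[-0.017, -0.9999, 0.0021, -0.0844], [-0.9926, 0.0167, -0.1205, 0.5651], [0.1204, -0.0042, -0.9927, 1.3434], [0.0, 0.0, 0.0, 1.0]] [ 0.398 -0.088  1.402]
```

View pics/scene0.png

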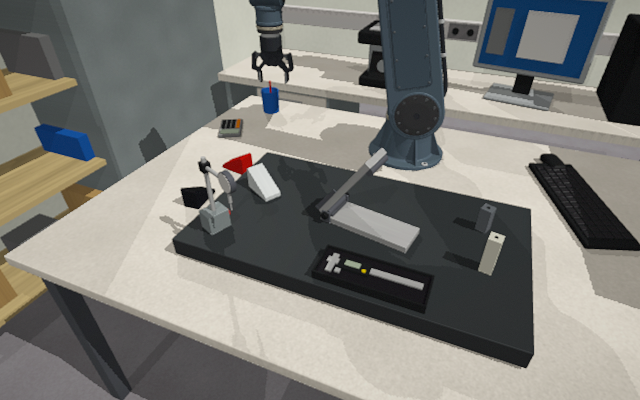

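View pics/top0.png

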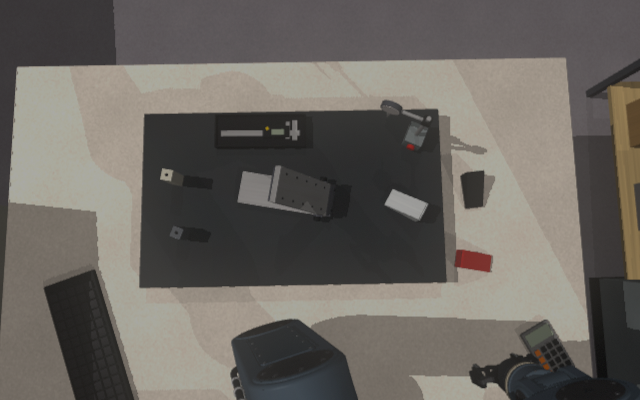

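In the scene view, the white block is at (491,253) and the steel 70 mm block, its look-alike, at (485,218). The light grey wedge is at (264,182), with wedge-shaped look-alikes in red (238,164) and black (190,198). The sine plate is near (365,200), with its hinge end to the left and open end to the right. I'm choosing the white block and the light metal wedge on the granite, and will check both in close crops.

```bash
python3 - <<'E'
from h import *
s=np.load("scene0.npz")["c"]; t=np.load("top0.npz")["c"]
def cr(c,x0,y0,x1,y1,k): return cv2.resize(c[y0:y1,x0:x1],None,fx=k,fy=k,interpolation=cv2.INTER_CUBIC)
cv2.imwrite("pics/c1.png",cr(s,170,140,520,310,2.28) if 0 else cr(s,220,140,430,290,3.8))
cv2.imwrite("pics/c2.png",cr(s,430,180,550,280,5))
cv2.imwrite("pics/c3.png",cr(t,140,100,450,260,2.58))
cv2.imwrite("pics/c4.png",cr(t,370,90,500,190+90,4.2)[:600])
E
```

```text
(no output)
```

View pics/c1.png

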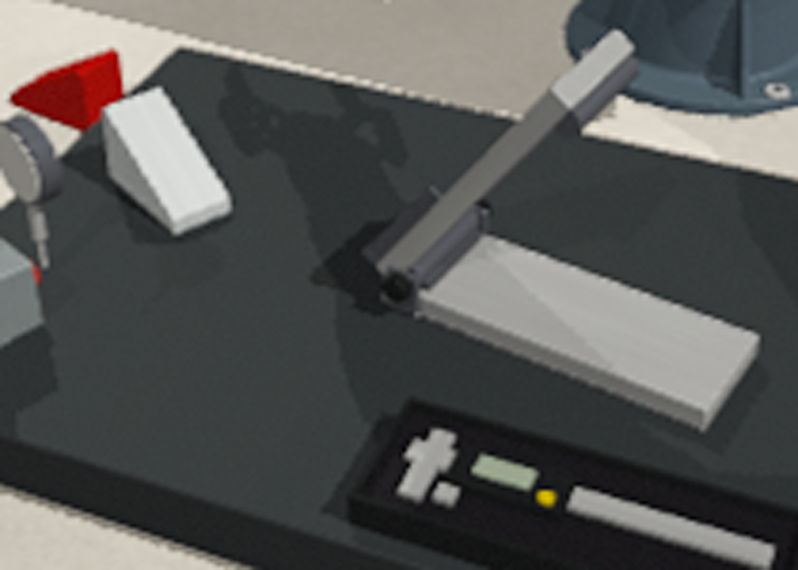

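View pics/c2.png

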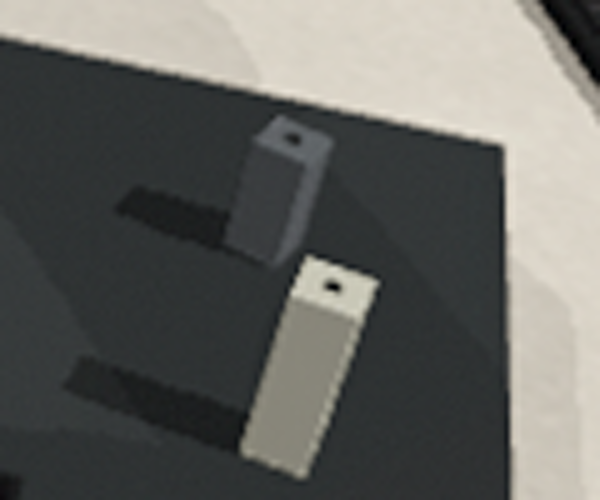

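View pics/c3.png

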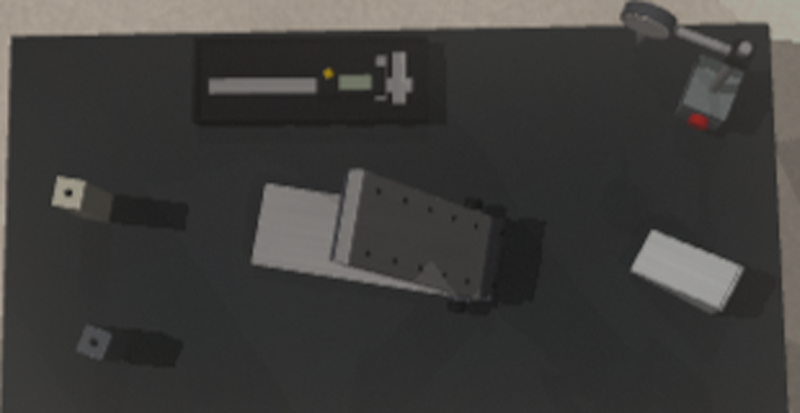

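The crops confirm the choice: the cream-white tall block is at scene (491,253) and the light metal wedge at (264,182). The red and black wedges and the grey block are the look-alikes. Now measuring.

```bash
cat > m.py <<'E'
from h import *
def up(c,roi,k=8):
    x0,y0,x1,y1=roi; return cv2.resize(c[y0:y1,x0:x1],None,fx=k,fy=k,interpolation=cv2.INTER_CUBIC)
def toimg(p,roi,k=8):  # upsampled px -> original px
    return (np.asarray(p,float)+.5)/k-.5+np.array(roi[:2])
def blob(c,roi,lo,hi,k=8):
    g=cv2.cvtColor(up(c,roi,k),cv2.COLOR_BGR2GRAY); m=((g>=lo)&(g<=hi)).astype(np.uint8)
    m=cv2.morphologyEx(m,cv2.MORPH_CLOSE,np.ones((2*k+1,2*k+1))) 
    m=cv2.morphologyEx(m,cv2.MORPH_OPEN,np.ones((k,k)))
    cs,_=cv2.findContours(m,cv2.RETR_EXTERNAL,cv2.CHAIN_APPROX_NONE)
    ct=max(cs,key=cv2.contourArea)[:,0]; return toimg(ct,roi,k)
def rect(K,E,ct,z):
    P=np.array([onz(K,E,p,z)[:2] for p in ct]); r=cv2.minAreaRect((P*1000).astype(np.float32))
    M=cv2.moments((P*1000).astype(np.float32).reshape(-1,1,2)); 
    return r,(M['m10']/M['m00'],M['m01']/M['m00']),cv2.boxPoints(r)
E
python3 - <<'E'
from m import *
s=np.load("scene0.npz"); t=np.load("top0.npz")
def gray(c,roi,step):
    g=cv2.cvtColor(c,cv2.COLOR_BGR2GRAY); x0,y0,x1,y1=roi; print(roi); print(g[y0:y1:step,x0:x1:step])
gray(t["c"],(156,164,192,190),2)
gray(t["c"],(380,184,436,226),3)
gray(t["c"],(232,165,350,222),5)
gray(s["c"],(474,228,512,280),3)
E
```

```text
(156, 164, 192, 190)
[[ 51  51  50  50  49  49  50  50  48  49  48  48  48  47  47  48  48  46]
 [ 50  50  50  50  50  50  49  49  49  48  48  49  48  48  48  48  47  48]
 [ 52  51  50 111  96  58  49  49  48  49  49  48  47  48  48  48  47  46]
 [ 52  51  50 140 151 151 152 137 118  51  48  48  48  48  48  46  47  47]
 [ 51  50  50 146 152 139 149 149 114  61  57  52  47  47  47  47  47  47]
 [ 51  51  61 152 129  39 136 149  91  62  61  61  57  51  47  47  47  46]
 [ 51  51  98 152 152 117 146 149  82  61  62  61  61  60  39  34  35  39]
 [ 51  51 131 153 151 151 151 152  65  62  62  62  61  61  35  34  34  34]
 [ 51  51  49  63  94 120 119 135  61  61  61  61  60  61  35  33  34  33]
 [ 50  52  51  51  50  54  62  66  66  64  61  60  60  52  34  34  34  32]
 [ 52  51  50  50  51  49  49  52  58  61  62  63  60  45  35  35  34  32]
 [ 51  50  51  50  50  49  50  50  48  46  47  48  50  46  42  43  34  32]
 [ 51  51  50  51  50  50  50  48  47  47  47  44  46  45  47  47  47  46]]
(380, 184, 436, 226)
[[ 44  43  42  43  41  42  43  43  47  46  47  45  48  48  49  50  50  50
   50]
 
[... 2598 characters left out ...]
47 106 133 134 132 136 183  46  50  49]
 [ 50  49  49  46 133 133 133 133 133 124  48  48  49]
 [ 50  49  50  41 135 134 133 133 133  49  49  48  50]
 [ 48  48  47  87 134 134 133 133 149  46  48  49  49]
 [ 50  49  46 125 133 134 133 133 122  49  49  48  49]
 [ 49  50  44 135 133 134 133 132  43  49  49  49  49]
 [ 35  45  82 134 133 133 133 158  48  49  49  48  48]
 [ 30  29 121 133 133 133 133 127  50  49  49  48  48]
 [ 29  25 136 133 134 133 134  43  50  48  48  48  48]
 [ 44  39 146 134 133 132 130  47  47  49  50  48  49]
 [ 48  50  46  66 111 134  54  49  48  49  49  49  49]
 [ 48  47  50  50  46  45  48  50  49  49  49  50  48]
 [ 49  49  49  48  47  49  48  49  49  49  49  48  48]]
```

View pics/c4.png

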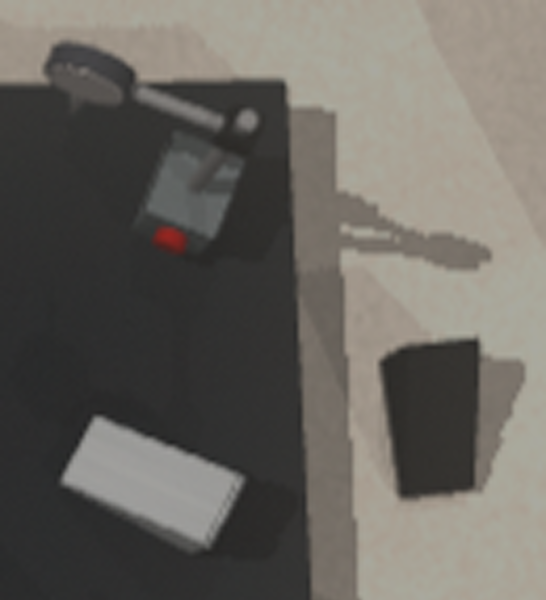

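```bash
python3 - <<'E'
from m import *
s=np.load("scene0.npz"); t=np.load("top0.npz")
for nm,d,roi,lo in(("top",t,(150,160,200,196),100),("scene",s,(470,226,515,285),165)):
    ct=blob(d["c"],roi,lo,255); r,c,b=rect(d["K"],d["E"],ct,.16); print("block",nm,np.round(r[0],1),np.round(r[1],1),round(r[2],1),np.round(c,1)); print(b.round(1).tolist())
# granite height check: plane corner etc; base corners
def edges(d,roi,k=8):
    pass
# base mask in top
ct=blob(t["c"],(225,160,345,225),105,255)
ap=cv2.approxPolyDP((ct*8).astype(np.int32).reshape(-1,1,2),10,True)[:,0]/8
print("base top",ap.round(1).tolist()); print([onz(t["K"],t["E"],p,.078).round(4)[:2].tolist() for p in ap])
g=cv2.cvtColor(s["c"],cv2.COLOR_BGR2GRAY); print(g[200:256:4,320:424:6])
for nm,d,roi,lo in(("top",t,(378,180,438,228),143),("top",t,(378,180,438,228),70),("scene",s,(240,155,290,208),120)):
    ct=blob(d["c"],roi,lo,255)
    ap=cv2.approxPolyDP((ct*8).astype(np.int32).reshape(-1,1,2),8,True)[:,0]/8
    print("wedge",nm,lo,ap.round(1).tolist())
cv2.imwrite("pics/w.png",np.hstack([cv2.resize(up(s["c"],(240,155,290,208)),(400,424)),cv2.resize(up(t["c"],(385,183,435,228)),(400,424))]))
cv2.imwrite("pics/b.png",cv2.resize(s["c"][140:256,315:425],None,fx=5,fy=5,interpolation=cv2.INTER_CUBIC))
E
```

```text
block top [599.3 323.5] [30.7 31.6] 79.5 [599.4 323.6]
[[581.0, 311.29998779296875], [612.0, 305.6000061035156], [617.5999755859375, 335.79998779296875], [586.5, 341.5]]
block scene [603.4 327.1] [30.2 31.5] 79.3 [603.5 327. ]
[[585.0999755859375, 315.20001220703125], [616.0999755859375, 309.29998779296875], [621.7000122070312, 339.0], [590.7999877929688, 344.79998779296875]]
base top [[303.6, 211.8], [274.4, 203.1], [280.0, 166.1], [275.0, 167.2], [271.4, 189.2], [269.2, 189.1], [270.4, 175.4], [243.0, 171.4], [238.2, 201.8]]
[[0.5006, -0.0365], [0.5262, 0.0454], [0.6314, 0.029], [0.6284, 0.0432], [0.5657, 0.0537], [0.5661, 0.0597], [0.6053, 0.0563], [0.618, 0.1338], [0.5318, 0.1468]]
[[ 32  51 107  85  73  57  56  56  57  56  56  54  60  59  60  57  56  51]
 [ 55 104 109  86  89 162  86  56  56  60  59  57  60  59  58  58  57  49]
 [ 87 107  90  75 157 169 176 182  51  61  60  59  60  59  58  59  58  51]
 [ 51  55  75 160 162 163 176 173 175 167  55  59  58  60  59  59  57  57]
 [ 32  29 108 162 161 163 164 176 173 173 176 171  56  59  57  59  58  58]
 [ 29  46  99 163 161 161 161 
[... 359 characters left out ...]
 51  49  50  49  50  50  81 101 140 173 174 173 178  49  55]
 [ 50  52  51  50  49  51  51  50  50  49  45 110 101 178 172 127  49  57]
 [ 43  26  19  27  50  51  49  50  49  50  51  50  71 107 107  46  49  58]
 [ 31  26  22  22  21  25  44  49  50  50  49  50  53  50 114  50  58  56]]
wedge top 143 [[392.6, 189.6], [385.2, 204.0], [418.1, 217.8], [423.0, 211.8], [423.4, 207.4], [425.9, 205.4], [425.1, 203.1]]
wedge top 70 [[391.9, 188.6], [384.1, 205.0], [412.2, 219.8], [419.4, 220.1], [427.9, 203.1]]
wedge scene 120 [[250.8, 154.5], [251.9, 165.6], [246.9, 168.0], [249.4, 185.8], [265.6, 201.0], [280.2, 194.6], [279.6, 190.2], [261.9, 162.5], [257.4, 162.9], [257.4, 160.9], [263.4, 154.5]]
```

View pics/w.png

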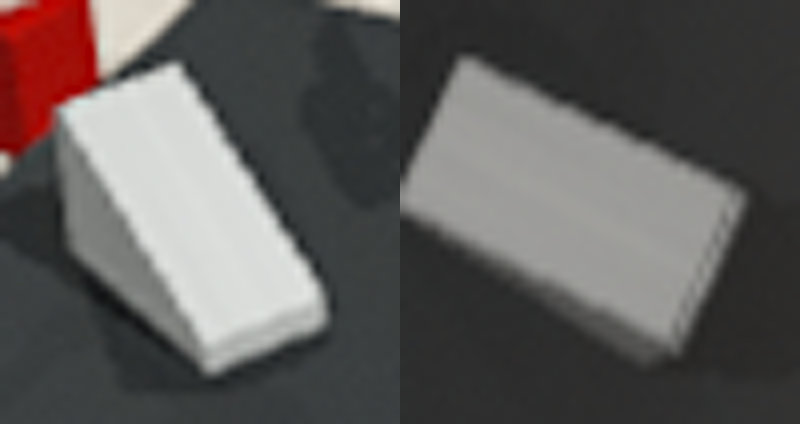

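View pics/b.png

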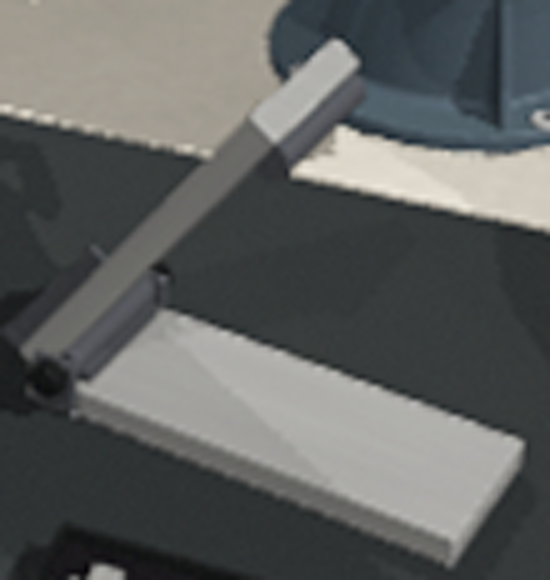

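```bash
cat > ln.py <<'E'
from m import *
def fit(ct,a,b,tol=1.5,trim=.12):
    a,b=np.array(a,float),np.array(b,float)
    for _ in range(3):
        L=np.linalg.norm(b-a);u=(b-a)/L;n=np.array([-u[1],u[0]])
        s=(ct-a)@u;d=(ct-a)@n; p=ct[(s>trim*L)&(s<(1-trim)*L)&(abs(d)<tol)]
        v=cv2.fitLine(p.astype(np.float32),cv2.DIST_HUBER,0,.01,.01).ravel()
        c=v[2:];u=v[:2]; a=c+u*((a-c)@u); b=c+u*((b-c)@u)
    return a,b
def isect(l,m):
    A=np.c_[l[1]-l[0],-(m[1]-m[0])]; s=np.linalg.solve(A,m[0]-l[0]); return l[0]+s[0]*(l[1]-l[0])
E
python3 - <<'E'
from ln import *
s=np.load("scene0.npz"); t=np.load("top0.npz")
out={}
# top: base
for nm,d,roi,lo,P in(("top",t,(225,160,345,225),85,[(303,211.8),(238.2,201.8),(243,171.4),(268,175)]),
                     ("scene",s,(318,195,425,258),140,[(331.5,217),(405,248),(419,228.5),(348.5,203.5)])):
    ct=blob(d["c"],roi,lo,255)
    l1=fit(ct,P[0],P[1]);l2=fit(ct,P[1],P[2]);l3=fit(ct,P[2],P[3])
    c1,c2=isect(l1,l2),isect(l2,l3); K,E=d["K"],d["E"]
    W=[onz(K,E,p,.078)[:2] for p in(c1,c2)]
    f=lambda l:(lambda v:np.degrees(np.arctan2(v[1],v[0])))(onz(K,E,l[1],.078)-onz(K,E,l[0],.078))
    print(nm,c1.round(1),c2.round(1),"world",np.round(W,4).tolist(),"width",np.linalg.norm(W[0]-W[1]).round(4),"angs",[round(f(l),1) for l in(l1,l2,l3)],"mid",np.mean(W,0).round(4))
    out[nm]=(c1,c2)
for i in(0,1): print(tri((t["K"],t["E"],out["top"][i]),(s["K"],s["E"],out["scene"][i])))
# wedge corners picked from w.png crop: scene ((x)/8+240), top (400..)/8+385
sc={n:np.array(p)/8-.5+.06+np.array([240,155]) for n,p in dict(thkL=(60,114),thkR=(180,63),thnR=(323,296),thnL=(207,352)).items()}
tp={n:(np.array(p)-[400,0])*[50/400,45/424]-.44+np.array([385,183]) for n,p in dict(thkR=(677,350),thkL=(742,192),thnL=(466,60),thnR=(400,205)).items()}
for n in sc:
    p,e=tri((t["K"],t["E"],tp[n]),(s["K"],s["E"],sc[n])); z=.127 if 'thk' in n else .072
    print(n,p.round(4),round(e,4),"top@z",onz(t["K"],t["E"],tp[n],z)[:2].round(4),"scene@z",onz(s["K"],s["E"],sc[n],z)[:2].round(4))
o=get_obs(); print(R.from_rotvec(o["eef_rot"]).as_matrix().round(3))
E
```

```text
top [236.8 201.9] [242.7 170.6] world [[0.5315, 0.1509], [0.6202, 0.1347]] width 0.0902 angs [np.float64(79.9), np.float64(-10.3), np.float64(-100.7)] mid [0.5758 0.1428]
scene [406.6 248.3] [420.4 228.5] world [[0.6236, 0.1407], [0.5359, 0.1571]] width 0.0892 angs [np.float64(79.6), np.float64(169.4), np.float64(-100.2)] mid [0.5798 0.1489]
(array([0.54193249, 0.14729313, 0.0104803 ]), np.float64(0.03199991048613667))
(array([0.60826678, 0.14447225, 0.13077472]), np.float64(0.037422706063151095))
thkL [ 0.5145 -0.3726  0.1219] 0.0044 top@z [ 0.515  -0.3735] scene@z [ 0.5213 -0.3652]
thkR [ 0.469  -0.3477  0.1248] 0.005 top@z [ 0.47   -0.3496] scene@z [ 0.4718 -0.343 ]
thnR [ 0.5177 -0.2638  0.0706] 0.0028 top@z [ 0.5182 -0.2649] scene@z [ 0.5192 -0.2613]
thnL [ 0.5614 -0.2888  0.0671] 0.0036 top@z [ 0.5616 -0.2897] scene@z [ 0.5668 -0.2832]
[[-0.     0.968  0.249]
 [ 0.001  0.249 -0.968]
 [-1.    -0.    -0.001]]
```

```bash
cat > pl.py <<'E'
from h import *
G=0.1547
yaw=np.radians(79.8); u=np.array([np.cos(yaw),np.sin(yaw),0]); w=np.array([-u[1],u[0],0]); Z=np.array([0,0,1.])
mid=np.array([.5778,.1458,0]); org=mid-.125*u; 
def plate(x,y,z): return org+x*u+y*w+z*Z   # z world
def tool(th,yw=yaw):
    # tool z = -platey ; tool x down, tilted th: +th => body toward +plate x
    uu=np.array([np.cos(yw),np.sin(yw),0]); ww=np.array([-uu[1],uu[0],0])
    x=-np.cos(th)*Z-np.sin(th)*uu; z=-ww; y=np.cross(z,x); return np.c_[x,y,z]
def T(Rm,p):
    M=np.eye(4);M[:3,:3]=Rm;M[:3,3]=p;return M
def tcp(Rm,g): return T(Rm,np.asarray(g)-G*Rm[:,0])
def now():
    o=get_obs(); return T(R.from_rotvec(o["eef_rot"]).as_matrix(),o["eef_pos"])
def rows(A,B,n=None):
    # constant twist
    from scipy.linalg import logm,expm
    D=np.linalg.inv(A)@B; X=np.real(logm(D))
    L=np.linalg.norm(D[:3,3]); a=np.linalg.norm(R.from_matrix(D[:3,:3]).as_rotvec())
    if n is None: n=int(np.ceil(max(L/.038,a/.115,1)))
    S=expm(X/n); r=np.r_[S[:3,3],R.from_matrix(S[:3,:3]).as_rotvec()]
    print(n,"rows of",np.round(r,4).tolist(),"L",L.round(3),"ang",round(a,3))
    return r,n
def step(A,r,n):
    for _ in range(n): A=A@T(R.from_rotvec(r[3:]).as_matrix(),r[:3])
    return A
E
python3 - <<'E'
from pl import *
A=now(); blk=np.array([.6014,.3253,0])
W1=tcp(tool(np.radians(10)),[.47,-.15,.32]); W2=tcp(tool(np.radians(20)),blk+[0,0,.25]); W3=tcp(tool(np.radians(20)),blk+[0,0,.14])
print(W2[:3,3],W3[:3,3])
for a,b in((A,W1),(W1,W2),(W2,W3)):
    r,n=rows(a,b); print([step(a,r,k)[:3,3].round(3).tolist() for k in range(0,n+1,4)])
print("seat",plate(.068,0,.078),"hinge",plate(-.105,0,.088))
E
```

```text
[0.61076965 0.3773743  0.39537045] [0.61076965 0.3773743  0.28537045]
14 rows of [-0.0079, 0.0374, -0.0005, -0.0813, -0.0072, -0.0111] L 0.507 ang 1.153
[[0.125, -0.484, 0.404], [0.263, -0.427, 0.433], [0.377, -0.328, 0.455], [0.453, -0.197, 0.468]]
14 rows of [-0.004, 0.0372, 0.0032, -0.0, 0.0, -0.0125] L 0.525 ang 0.175
[[0.475, -0.124, 0.472], [0.514, 0.021, 0.46], [0.553, 0.164, 0.439], [0.592, 0.307, 0.412]]
3 rows of [0.0345, 0.0125, -0.0, 0.0, 0.0, 0.0] L 0.11 ang 0.0
[[0.611, 0.377, 0.395]]
seat [0.56770617 0.08970085 0.078     ] hinge [ 0.53707051 -0.08056499  0.088     ]
```

```bash
python3 - <<'E'
from pl import *
A=now(); blk=np.array([.6014,.3253,0])
W1=tcp(tool(np.radians(10)),[.47,-.15,.38]); 
r,n=rows(A,W1,16); print([step(A,r,k)[:3,3].round(3).tolist() for k in range(0,n+1,4)])
E
```

```text
16 rows of [-0.0107, 0.0325, -0.0002, -0.0711, -0.0063, -0.0097] L 0.519 ang 1.153
[[0.125, -0.484, 0.404], [0.246, -0.438, 0.445], [0.35, -0.357, 0.48], [0.429, -0.25, 0.509], [0.475, -0.124, 0.532]]
```

Call:
carry_out:
  targets:
    - [[-0.011, 0.0325, 0, -0.071, -0.006, -0.01], [-0.011, 0.0325, 0, -0.071, -0.006, -0.01], [-0.011, 0.0325, 0, -0.071, -0.006, -0.01], [-0.011, 0.0325, 0, -0.071, -0.006, -0.01], [-0.011, 0.0325, 0, -0.071, -0.006, -0.01], [-0.011, 0.0325, 0, -0.071, -0.006, -0.01], [-0.011, 0.0325, 0, -0.071, -0.006, -0.01], [-0.011, 0.0325, 0, -0.071, -0.006, -0.01]]

```text
t: 0.77
eef_pos: [0.3528, -0.3574, 0.4829]
eef_rot: [0.511, 1.501, -0.658]
contact_force: [0.8, -1.1, 0.7]
width: 0.0855
```

Call:
carry_out:
  targets:
    - [[-0.011, 0.0325, 0, -0.071, -0.006, -0.01], [-0.011, 0.0325, 0, -0.071, -0.006, -0.01], [-0.011, 0.0325, 0, -0.071, -0.006, -0.01], [-0.011, 0.0325, 0, -0.071, -0.006, -0.01], [-0.011, 0.0325, 0, -0.071, -0.006, -0.01], [-0.011, 0.0325, 0, -0.071, -0.006, -0.01], [-0.011, 0.0325, 0, -0.071, -0.006, -0.01], [-0.011, 0.0325, 0, -0.071, -0.006, -0.01]]

```text
t: 1.43
eef_pos: [0.4785, -0.1233, 0.5366]
eef_rot: [-0.0, 1.584, -0.277]
contact_force: [0.2, -0.5, -0.1]
width: 0.0853
```

```bash
python3 - <<'E'
from pl import *
A=now(); blk=np.array([.6014,.3253,0]); o=get_obs(); print(o["t"],A[:3,3],o["q"].round(2))
W2=tcp(tool(np.radians(20)),blk+[0,0,.28])
r,n=rows(A,W2,16); print([step(A,r,k)[:3,3].round(3).tolist() for k in range(0,n+1,4)])
E
```

```text
1.4333 [ 0.47853135 -0.12330814  0.53655971] [-0.2   0.22  0.31  1.66 -0.18  1.55]
16 rows of [-0.0015, 0.033, 0.0026, 0.0002, -0.0003, -0.0107] L 0.53 ang 0.172
[[0.479, -0.123, 0.537], [0.512, 0.004, 0.517], [0.545, 0.129, 0.492], [0.578, 0.254, 0.461], [0.611, 0.377, 0.425]]
```

Call:
carry_out:
  targets:
    - [[-0.0015, 0.033, 0.0026, 0, 0, -0.0107], [-0.0015, 0.033, 0.0026, 0, 0, -0.0107], [-0.0015, 0.033, 0.0026, 0, 0, -0.0107], [-0.0015, 0.033, 0.0026, 0, 0, -0.0107], [-0.0015, 0.033, 0.0026, 0, 0, -0.0107], [-0.0015, 0.033, 0.0026, 0, 0, -0.0107], [-0.0015, 0.033, 0.0026, 0, 0, -0.0107], [-0.0015, 0.033, 0.0026, 0, 0, -0.0107]]

```text
t: 2.1
eef_pos: [0.545, 0.1293, 0.4917]
eef_rot: [-0.066, 1.585, -0.347]
contact_force: [0.4, -0.8, 0.2]
width: 0.0857
```

Call:
carry_out:
  targets:
    - [[-0.0015, 0.033, 0.0026, 0, 0, -0.0107], [-0.0015, 0.033, 0.0026, 0, 0, -0.0107], [-0.0015, 0.033, 0.0026, 0, 0, -0.0107], [-0.0015, 0.033, 0.0026, 0, 0, -0.0107], [-0.0015, 0.033, 0.0026, 0, 0, -0.0107], [-0.0015, 0.033, 0.0026, 0, 0, -0.0107], [-0.0015, 0.033, 0.0026, 0, 0, -0.0107], [-0.0015, 0.033, 0.0026, 0, 0, -0.0107]]

```text
t: 2.77
eef_pos: [0.5971, 0.362, 0.4152]
eef_rot: [-0.122, 1.567, -0.398]
contact_force: [-0.4, -0.8, -0.4]
width: 0.0855
```

```bash
python3 - <<'E'
from pl import *
A=now(); blk=np.array([.6014,.3253,0]); o=get_obs(); print(o["t"],A[:3,3],o["q"].round(2))
W2=tcp(tool(np.radians(20)),blk+[0,0,.142])
r,n=rows(A,W2,8)
tip=A[:3,3]+.173*A[:3,0]
for nm in("scene","top"):
    c,K,E=cap(nm); p=proj(K,E,tip); q=proj(K,E,A[:3,3]+G*A[:3,0]); print(nm,p,q)
    x,y=int(p[0])-40,max(0,int(p[1])-40); k=6 if nm=="top" else 5
    im=cv2.resize(c[y:y+90,max(x,0):x+90],None,fx=6,fy=6,interpolation=cv2.INTER_CUBIC)
    pp=((p-[max(x,0),y]+.5)*6).astype(int); cv2.circle(im,tuple(map(int,pp)),3,(0,255,255),-1); cv2.imwrite(f"pics/g_{nm}.png",im)
E
```

```text
2.7667 [0.59707487 0.36201437 0.41516788] [ 0.59  0.94  1.18  2.03 -0.24  2.37]
8 rows of [0.0143, 0.0074, 0.0012, -0.0002, 0.0016, -0.0023] L 0.129 ang 0.022
scene [497.62301802 198.16917107] [502.74139559 192.2814376 ]
top [160.95645783 172.67828031] [156.10664274 171.2469684 ]
```

View pics/g_scene.png

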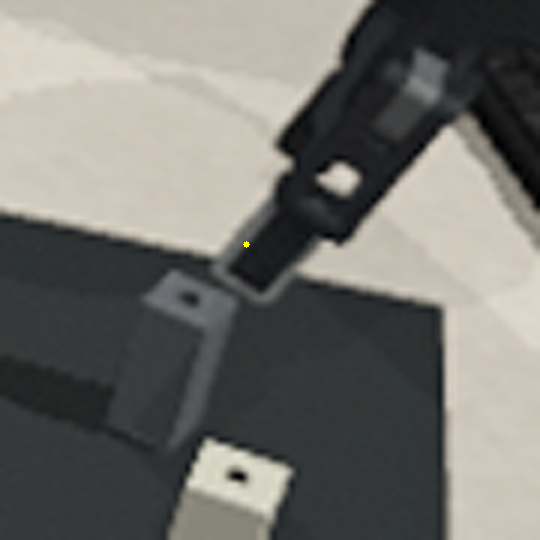

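View pics/g_top.png

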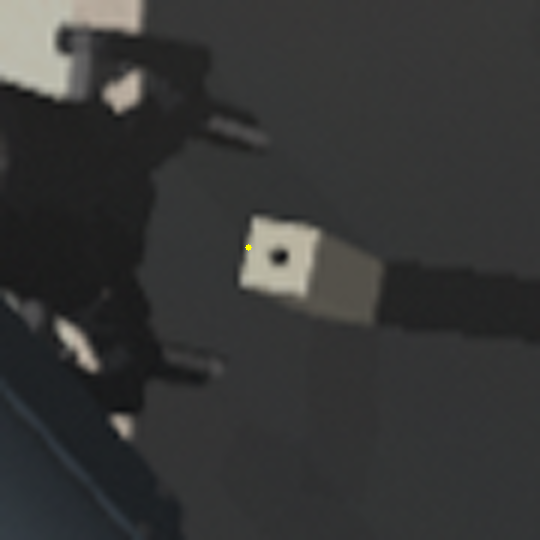

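Call:
carry_out:
  targets:
    - [[0.0143, 0.0074, 0.0012, 0, 0.0016, -0.0023], [0.0143, 0.0074, 0.0012, 0, 0.0016, -0.0023], [0.0143, 0.0074, 0.0012, 0, 0.0016, -0.0023], [0.0143, 0.0074, 0.0012, 0, 0.0016, -0.0023], [0.0143, 0.0074, 0.0012, 0, 0.0016, -0.0023]]

```text
t: 3.28
eef_pos: [0.6039, 0.3691, 0.337]
eef_rot: [-0.132, 1.579, -0.41]
contact_force: [0.3, -0.0, 0.7]
width: 0.0854
```

```bash
python3 - <<'E'
from pl import *
A=now(); blk=np.array([.6014,.3253,0]); o=get_obs(); print(o["t"],A[:3,3],o["q"].round(2),o["contact_force"])
W2=tcp(tool(np.radians(20)),blk+[0,0,.142])
r,n=rows(A,W2,6)
E
```

```text
3.2833 [0.60387137 0.36908135 0.3370087 ] [ 0.6   0.9   0.88  1.8  -0.24  2.38] [ 0.31773307 -0.03356107  0.71479347]
6 rows of [0.0072, 0.0043, 0.0009, -0.0001, 0.0002, -0.0007] L 0.051 ang 0.004
```

Call:
carry_out:
  targets:
    - [[0.0072, 0.0043, 0.0009, 0, 0, -0.0007], [0.0072, 0.0043, 0.0009, 0, 0, -0.0007], [0.0072, 0.0043, 0.0009, 0, 0, -0.0007], [0.0072, 0.0043, 0.0009, 0, 0, -0.0007], [0.0072, 0.0043, 0.0009, 0, 0, -0.0007], [0.0072, 0.0043, 0.0009, 0, 0, -0.0007]]

```text
t: 3.78
eef_pos: [0.6112, 0.3781, 0.2877]
eef_rot: [-0.135, 1.578, -0.413]
contact_force: [-0.2, 0.2, -0.6]
width: 0.0853
```

```bash
python3 - <<'E'
from pl import *
A=now(); o=get_obs(); print(o["t"],A[:3,3],(A[:3,3]+G*A[:3,0]).round(4),o["q"].round(2),o["contact_force"].round(1))
for nm,x,y in(("scene",460,180),("top",130,140)):
    c,K,E=cap(nm); cv2.imwrite(f"pics/h_{nm}.png",cv2.resize(c[y:y+90,x:x+90],None,fx=6,fy=6,interpolation=cv2.INTER_CUBIC))
E
```

```text
3.7833 [0.61119153 0.37813222 0.28772724] [0.6021 0.3261 0.1423] [ 0.6   0.93  0.81  1.71 -0.25  2.38] [-0.2  0.2 -0.6]
```

View pics/h_scene.png

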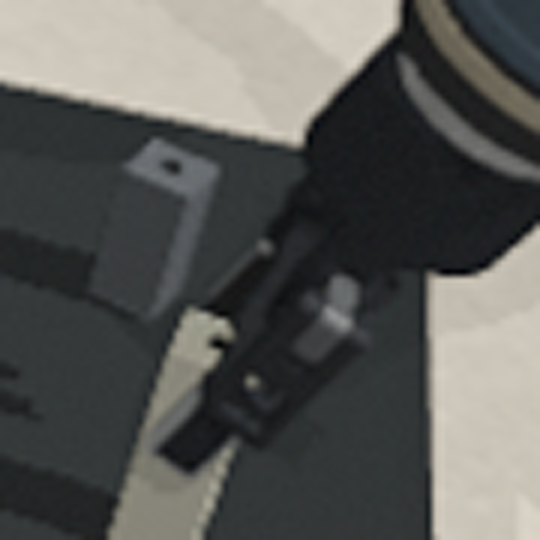

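View pics/h_top.png

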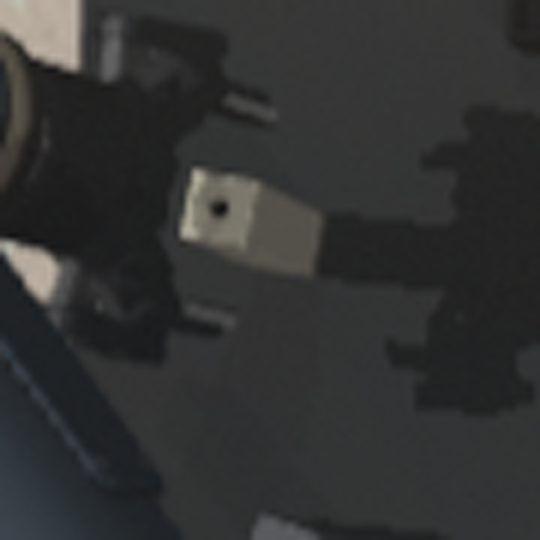

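The fingers straddle the white block: in the crop their tips are at (250,105) and (210,320), with the block's top at (220,208) between them. Closing.

Call:
carry_out:
  targets:
    - [[0, 0, 0, 0, 0, 0], [0, 0, 0, 0, 0, 0], [0, 0, 0, 0, 0, 0], [0, 0, 0, 0, 0, 0], [0, 0, 0, 0, 0, 0], [0, 0, 0, 0, 0, 0], [0, 0, 0, 0, 0, 0], [0, 0, 0, 0, 0, 0]]
  gripper: 0.02
  grip_force: 40

```text
t: 4.55
eef_pos: [0.611, 0.378, 0.2887]
eef_rot: [-0.135, 1.578, -0.413]
contact_force: [-0.4, -0.0, 6.2]
width: 0.0296
```

```bash
python3 - <<'E'
from pl import *
A=now(); B=A.copy(); B[2,3]+=.07
o=get_obs(); print(o["t"],o["width"],o["contact_force"].round(1))
rows(A,B,5)
seatp=plate(.068+.004,0,.078); off=np.array([.0,0,0])
g=A[:3,3]+G*A[:3,0]; dz=g[2]-.06; print("g",g,dz)
F=tcp(tool(np.radians(20)),[seatp[0],seatp[1],.078+dz]); 
# block centre relative to grasp: unknown ~0
Fu=F.copy();Fu[:3,3]+=.035*Z+.0*u
B2=Fu.copy(); 
rows(B,Fu,14); rows(Fu,F,8); print(F[:3,3])
E
```

```text
4.55 0.029628645032796767 [-0.4 -0.   6.2]
5 rows of [-0.0132, -0.0048, 0.0, 0.0, -0.0, -0.0] L 0.07 ang 0.0
g [0.60196731 0.3259796  0.14330324] 0.08330323845539445
14 rows of [0.0069, -0.0153, 0.0006, -0.0, 0.0001, -0.0] L 0.235 ang 0.002
8 rows of [0.0041, 0.0015, -0.0, 0.0, 0.0, 0.0] L 0.035 ang 0.0
[0.57778415 0.14571193 0.30667369]
```

Call:
carry_out:
  targets:
    - [[-0.013, -0.005, 0, 0, 0, 0], [-0.013, -0.005, 0, 0, 0, 0], [-0.013, -0.005, 0, 0, 0, 0], [-0.013, -0.005, 0, 0, 0, 0], [-0.013, -0.005, 0, 0, 0, 0], [0, 0, 0, 0, 0, 0]]

```text
t: 5.05
eef_pos: [0.6107, 0.3768, 0.3597]
eef_rot: [-0.134, 1.577, -0.412]
contact_force: [0.3, 0.4, -4.7]
width: 0.0294
```

```bash
python3 - <<'E'
from pl import *
o=get_obs(); print(o["t"],o["width"],o["contact_force"].round(1)); A=now()
g=A[:3,3]+G*A[:3,0]; print(g, R.from_matrix(A[:3,:3].T@tool(np.radians(20))).as_rotvec())
for nm,x,y in(("scene",450,150),("top",110,130)):
    c,K,E=cap(nm); cv2.imwrite(f"pics/i_{nm}.png",cv2.resize(c[y:y+100,x:x+100],None,fx=6,fy=6,interpolation=cv2.INTER_CUBIC))
E
```

```text
5.05 0.029367347607283895 [ 0.3  0.4 -4.7]
[0.6018622  0.32488559 0.21424719] [-0.00116925  0.00299553 -0.00175244]
```

View pics/i_scene.png

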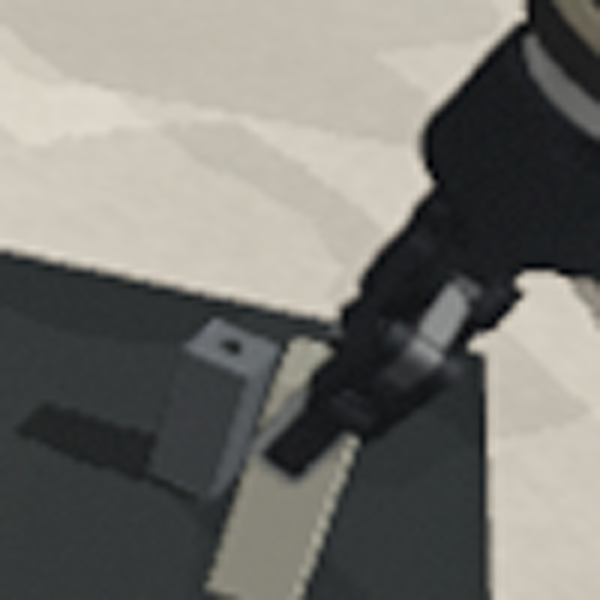

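View pics/i_top.png

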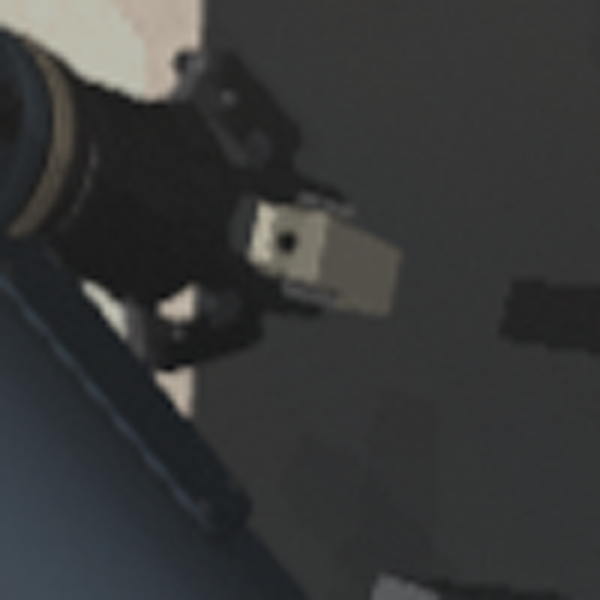

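```bash
python3 - <<'E'
from pl import *
A=now(); s=plate(.071,0,.078); F=tcp(tool(np.radians(20)),[s[0],s[1],.078+.0833+.03]); rows(A,F,12)
i=np.load("top0.npz")
E
```

```text
12 rows of [0.0083, -0.0178, 0.0007, -0.0001, 0.0001, -0.0] L 0.236 ang 0.002
```

Call:
carry_out:
  targets:
    - [[0.0083, -0.0178, 0.0007, 0, 0, 0], [0.0083, -0.0178, 0.0007, 0, 0, 0], [0.0083, -0.0178, 0.0007, 0, 0, 0], [0.0083, -0.0178, 0.0007, 0, 0, 0], [0.0083, -0.0178, 0.0007, 0, 0, 0], [0.0083, -0.0178, 0.0007, 0, 0, 0], [0.0083, -0.0178, 0.0007, 0, 0, 0], [0.0083, -0.0178, 0.0007, 0, 0, 0]]

```text
t: 5.82
eef_pos: [0.588, 0.2224, 0.3427]
eef_rot: [-0.136, 1.58, -0.414]
contact_force: [0.4, -0.4, -5.6]
width: 0.0296
```

Call:
carry_out:
  targets:
    - [[0.0083, -0.0178, 0.0007, 0, 0, 0], [0.0083, -0.0178, 0.0007, 0, 0, 0], [0.0083, -0.0178, 0.0007, 0, 0, 0], [0.0083, -0.0178, 0.0007, 0, 0, 0], [0, 0, 0, 0, 0, 0]]

```text
t: 6.23
eef_pos: [0.5767, 0.143, 0.3361]
eef_rot: [-0.135, 1.58, -0.416]
contact_force: [-0.9, -0.1, -5.5]
width: 0.03
```

```bash
python3 - <<'E'
from pl import *
A=now(); s=plate(.071,0,.078); o=get_obs(); print(o["t"],o["contact_force"].round(1),A[:3,3]+G*A[:3,0])
F=tcp(tool(np.radians(20)),[s[0],s[1],.078+.0833+.003]); rows(A,F,6)
for nm,x,y in(("scene",310,110),("top",200,130)):
    c,K,E=cap(nm); cv2.imwrite(f"pics/j_{nm}.png",cv2.resize(c[y:y+140,x:x+140],None,fx=4,fy=4,interpolation=cv2.INTER_CUBIC))
E
```

```text
6.2333 [-0.9 -0.1 -5.5] [0.56711437 0.09074546 0.1908191 ]
6 rows of [0.004, 0.0018, 0.0001, -0.0003, -0.0002, 0.0003] L 0.027 ang 0.003
```

View pics/j_scene.png

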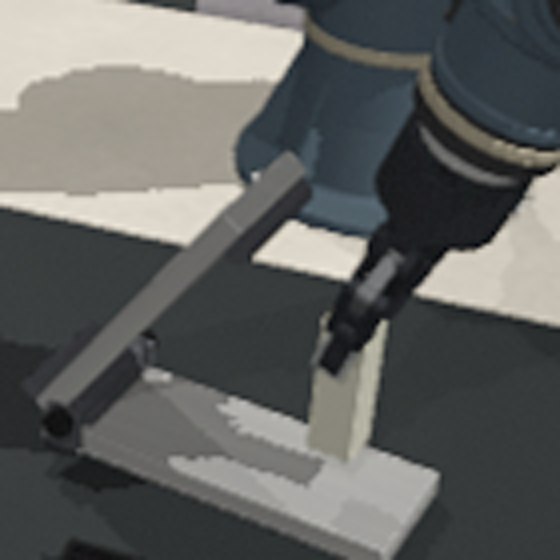

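View pics/j_top.png

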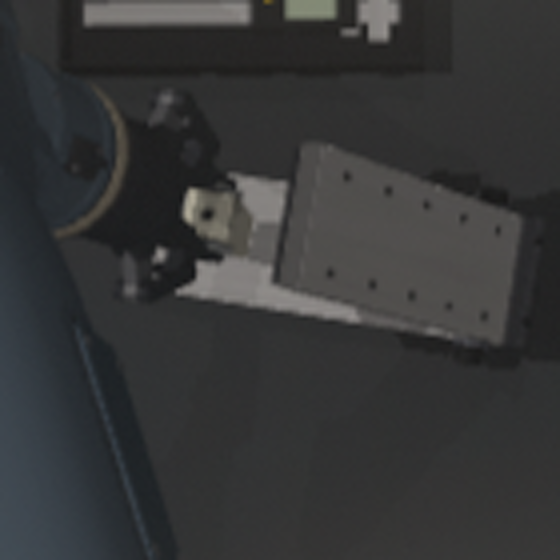

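Block is held upright over the base, well clear of the tipped top. Lowering gently.

Call:
carry_out:
  targets:
    - [[0.004, 0.0018, 0, 0, 0, 0], [0.004, 0.0018, 0, 0, 0, 0], [0.004, 0.0018, 0, 0, 0, 0], [0.004, 0.0018, 0, 0, 0, 0], [0.004, 0.0018, 0, 0, 0, 0], [0.003, 0.001, 0, 0, 0, 0], [0, 0, 0, 0, 0, 0]]

```text
t: 6.92
eef_pos: [0.578, 0.1477, 0.3116]
eef_rot: [-0.136, 1.579, -0.413]
contact_force: [-0.7, -0.2, -5.0]
width: 0.0296
```

Call:
carry_out:
  targets:
    - [[0.0009, 0.0003, 0, 0, 0, 0], [0.0009, 0.0003, 0, 0, 0, 0], [0, 0, 0, 0, 0, 0]]

```text
t: 7.17
eef_pos: [0.5782, 0.1475, 0.3106]
eef_rot: [-0.135, 1.578, -0.413]
contact_force: [-0.3, 0.3, -6.1]
width: 0.0293
```

```bash
python3 - <<'E'
from pl import *
A=now(); o=get_obs(); print(o["t"],o["contact_force"].round(1),A[:3,3]+G*A[:3,0])
c,K,E=cap("scene"); x,y=350,160; cv2.imwrite(f"pics/k.png",cv2.resize(c[y:y+100,x:x+100],None,fx=6,fy=6,interpolation=cv2.INTER_CUBIC))
E
```

```text
7.1667 [-0.3  0.3 -6.1] [0.56907843 0.09542808 0.1652174 ]
```

View pics/k.png

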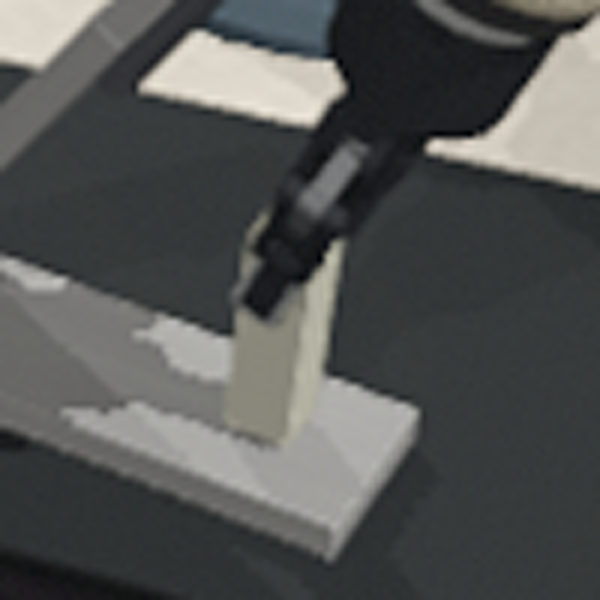

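Call:
carry_out:
  targets:
    - [[0.001, -0.0028, 0, 0, 0, 0], [0.001, 0.0003, 0, 0, 0, 0], [0.001, 0.0003, 0, 0, 0, 0], [0, 0, 0, 0, 0, 0]]

```text
t: 7.55
eef_pos: [0.5776, 0.1444, 0.3083]
eef_rot: [-0.135, 1.578, -0.413]
contact_force: [-0.0, 0.5, -5.6]
width: 0.0296
```

Call:
carry_out:
  targets:
    - [[0.001, 0.0003, 0, 0, 0, 0], [0, 0, 0, 0, 0, 0]]

```text
t: 7.72
eef_pos: [0.5776, 0.1444, 0.3073]
eef_rot: [-0.135, 1.578, -0.413]
contact_force: [-0.0, 0.0, -5.8]
width: 0.0295
```

Call:
carry_out:
  targets:
    - [[0.001, 0.0003, 0, 0, 0, 0], [0, 0, 0, 0, 0, 0]]

```text
t: 7.88
eef_pos: [0.5776, 0.1444, 0.3067]
eef_rot: [-0.135, 1.578, -0.413]
contact_force: [0.0, 0.2, -0.0]
width: 0.0295
```

```bash
python3 - <<'E'
from pl import *
A=now(); o=get_obs(); g=A[:3,3]+G*A[:3,0]; print(o["t"],o["contact_force"].round(1),g,(g-org)@u-.068,(g-org)@w)
E
```

```text
7.8833 [ 0.   0.2 -0. ] [0.56857157 0.09228805 0.16132034] 0.002699556087930738 -0.000393569981000758
```

Contact at the expected height, with the load gone from the wrist. Releasing.

Call:
carry_out:
  targets:
    - [[0, 0, 0, 0, 0, 0], [0, 0, 0, 0, 0, 0], [0, 0, 0, 0, 0, 0], [0, 0, 0, 0, 0, 0], [0, 0, 0, 0, 0, 0]]
  gripper: 0.06

```text
t: 8.3
eef_pos: [0.5776, 0.1444, 0.3065]
eef_rot: [-0.135, 1.578, -0.413]
contact_force: [-0.9, -0.0, 0.8]
width: 0.0603
```

```bash
python3 - <<'E'
from pl import *
o=get_obs(); print(o["t"],o["contact_force"].round(1),o["width"])
for nm,x,y in(("scene",350,160),("top",220,140)):
    c,K,E=cap(nm); cv2.imwrite(f"pics/l_{nm}.png",cv2.resize(c[y:y+100,x:x+100],None,fx=6,fy=6,interpolation=cv2.INTER_CUBIC))
E
```

```text
8.3 [-0.9 -0.   0.8] 0.06027004046745185
```

View pics/l_scene.png

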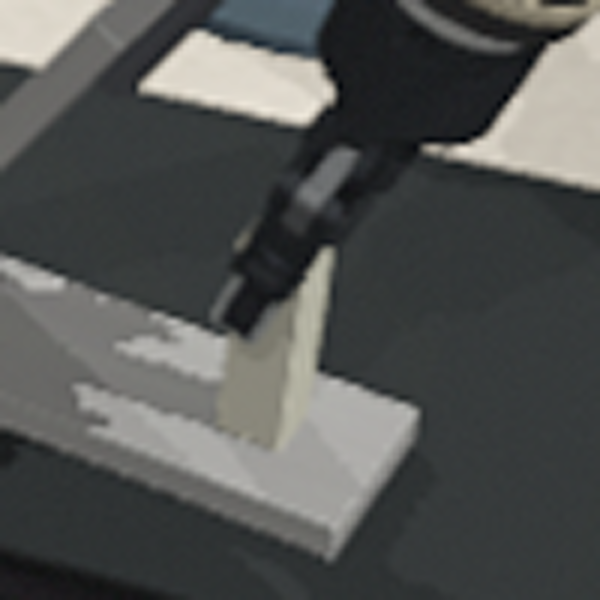

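View pics/l_top.png

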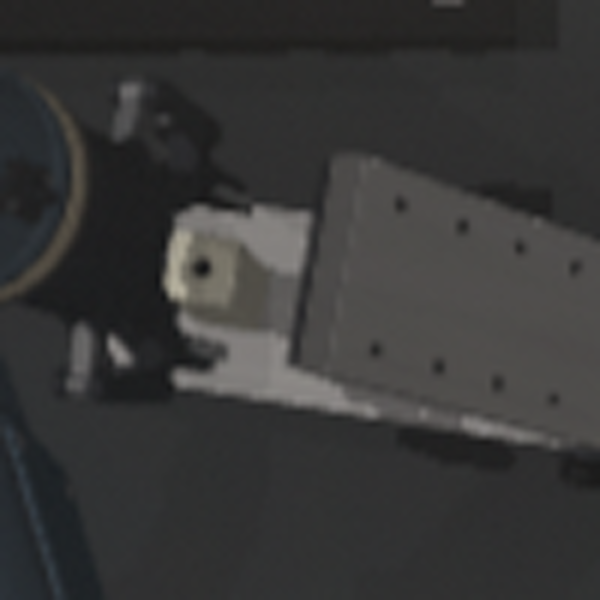

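Call:
carry_out:
  targets:
    - [[-0.008, 0, 0, 0, 0, 0], [-0.018, 0, 0, 0, 0, 0], [-0.025, 0, 0, 0, 0, 0], [-0.03, 0, 0, 0, 0, 0], [-0.03, 0, 0, 0, 0, 0], [-0.02, 0, 0, 0, 0, 0], [0, 0, 0, 0, 0, 0]]

```text
t: 8.98
eef_pos: [0.5854, 0.1898, 0.4339]
eef_rot: [-0.133, 1.574, -0.411]
contact_force: [-0.9, 0.9, 0.4]
width: 0.06
```

```bash
python3 - <<'E'
from ln import *
from pl import *
A=now();o=get_obs(); print(o["t"],o["contact_force"].round(1),A[:3,3],o["q"].round(2))
for nm,x,y in(("scene",310,130),("top",220,140)):
    c,K,E=cap(nm); np.savez(f"{nm}1.npz",c=c,K=K,E=E); cv2.imwrite(f"pics/n_{nm}.png",cv2.resize(c[y:y+130,x:x+130],None,fx=4.6,fy=4.6,interpolation=cv2.INTER_CUBIC))
E
```

```text
8.9833 [-0.9  0.9  0.4] [0.58536635 0.18982861 0.43389276] [ 0.38  0.59  0.57  1.73 -0.3   2.16]
```

View pics/n_scene.png

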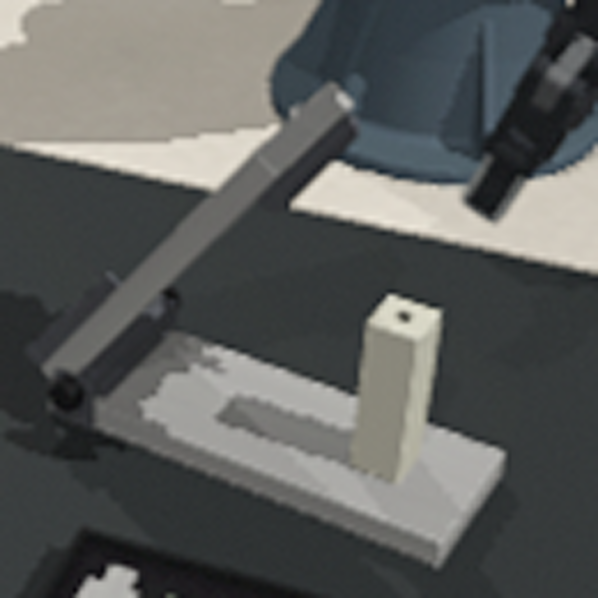

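View pics/n_top.png

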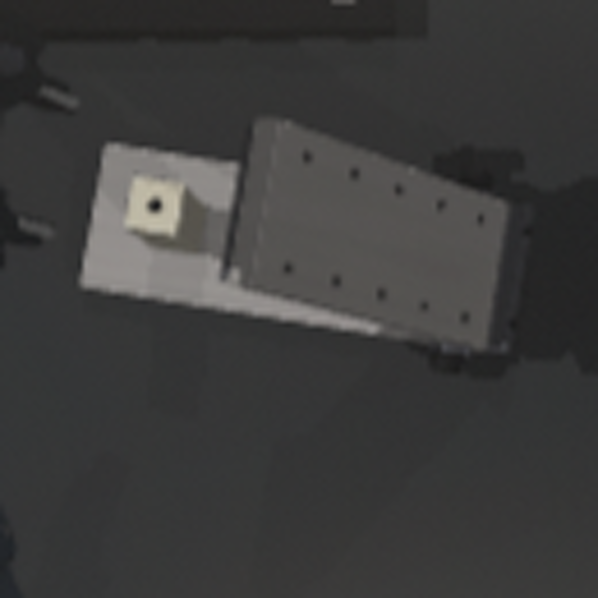

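```bash
python3 - <<'E'
from ln import *
s=np.load("scene1.npz"); t=np.load("top1.npz")
for nm,d,roi,lo,P in(("top",t,(232,160,275,215),85,[(262,208),(238.2,201.8),(243,171.4),(268,175)]),
                     ("scene",s,(318,195,425,258),140,[(331.5,217),(405,248),(419,228.5),(348.5,203.5)])):
    K,E=d["K"],d["E"]; c=d["c"]
    # white block = cream: more saturated; top face brightest
    for lo2 in ((142,150) if nm=="top" else (190,200)):
        ct=blob(c,(240,172,270,198) if nm=="top" else (383,188,412,210),lo2,255)
        r,cc,b=rect(K,E,ct,.178); print(nm,lo2,"blk",np.round(r[0],1),np.round(r[1],1),round(r[2],1),np.round(cc,1))
    off=np.array([-.002,-.003]) if nm=="scene" else np.array([.002,.003])
    m=dict(top=(.5758,.1428),scene=(.5798,.1489))[nm]; y=np.radians(79.8);u=np.array([np.cos(y),np.sin(y)]);w=np.array([-u[1],u[0]])
    dd=np.array(r[0])/1000-m; print("plate x from seat",dd@u+.057,"y",dd@w)
    g=cv2.cvtColor(c,cv2.COLOR_BGR2GRAY)
E
```

```text
top 142 blk [557.  100.8] [48.1 54.9] 81.6 [557.5 100.7]
top 150 blk [567.   90.9] [31.1 30.3] 80.5 [566.9  90.7]
plate x from seat 0.0043962190997259495 y -0.0005138656959317211
scene 190 blk [569.8  94.5] [31.3 29. ] 80.4 [569.6  94.3]
scene 200 blk [569.4  93.8] [29.3 27.9] 80.1 [569.4  94.2]
plate x from seat 0.0008866739439448573 y 0.0004444289055484485
```

```bash
python3 - <<'E'
from pl import *
t=np.load("top1.npz"); K,E=t["K"],t["E"]
for a in (48,50,52,53,54,56,58):
    r=np.radians(a); 
    f=lambda x,z,y: proj(K,E,plate(-.105+x*np.cos(r)-z*np.sin(r),y,.088+x*np.sin(r)+z*np.cos(r))-[.002,.003,0]).round(1)
    print(a,"top_end L/R",f(.214,.022,.045),f(.214,.022,-.045),"lower end edge",f(.214,.004,.045),f(.214,.004,-.045))
c=t["c"]; cv2.imwrite("pics/o.png",cv2.resize(c[160:212,262:302],None,fx=14,fy=11,interpolation=cv2.INTER_CUBIC))
E
```

```text
48 top_end L/R [265.1 201.3] [271.6 165.1] lower end edge [260.3 200.9] [266.7 165.1]
50 top_end L/R [267.4 201.5] [273.9 165.2] lower end edge [262.4 201.1] [268.8 165.1]
52 top_end L/R [269.8 201.8] [276.2 165.3] lower end edge [264.5 201.3] [271.  165.2]
53 top_end L/R [271.  201.9] [277.5 165.4] lower end edge [265.6 201.4] [272.1 165.2]
54 top_end L/R [272.2 202. ] [278.7 165.4] lower end edge [266.8 201.5] [273.2 165.3]
56 top_end L/R [274.8 202.3] [281.2 165.6] lower end edge [269.1 201.7] [275.5 165.4]
58 top_end L/R [277.4 202.6] [283.9 165.8] lower end edge [271.5 202. ] [278.  165.5]
```

View pics/o.png

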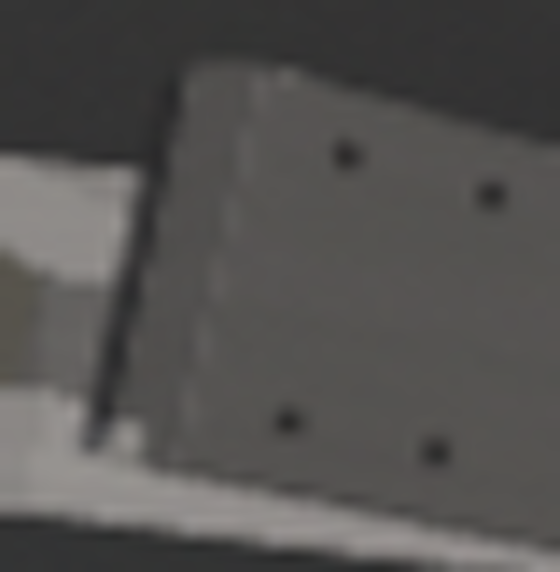

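Ridge of the top's open end at top-view pixels (279.9,168.2) and (275.2,200) gives a tipping angle of about 56°. Moving the closed fingers to above the top's face near its open end.

```bash
cat >> pl.py <<'E'
def face(a,r,n,y=0): # point r along from hinge, n above face
    x=r*np.cos(a)-(.022+n)*np.sin(a); z=r*np.sin(a)+(.022+n)*np.cos(a); return plate(-.105+x,y,.088+z)
def tipT(Rm,p): return T(Rm,p-.173*Rm[:,0])
E
python3 - <<'E'
from pl import *
A=now(); B=A.copy(); B[2,3]+=.09; rows(A,B,3)
D=tipT(tool(np.radians(-25)),face(np.radians(56),.2,.04)); print(D[:3,3])
r,n=rows(B,D,10)
for k in range(n+1):
    M=step(B,r,k); print((M[:3,3]).round(3),(M[:3,3]+.173*M[:3,0]).round(3), end=" | ")
E
```

```text
3 rows of [-0.0282, -0.0102, 0.0001, -0.0, 0.0, 0.0] L 0.09 ang 0.0
[ 0.53482601 -0.09303938  0.44526872]
10 rows of [0.0075, -0.0294, 0.0, 0.0001, 0.0003, 0.0784] L 0.296 ang 0.785
[0.585 0.189 0.52 ] [0.576 0.131 0.358] | [0.58  0.159 0.523] [0.572 0.114 0.356] | [0.575 0.129 0.524] [0.569 0.097 0.354] | [0.569 0.099 0.522] [0.566 0.08  0.35 ] | [0.564 0.07  0.518] [0.563 0.064 0.345] | [0.559 0.041 0.511] [0.56  0.048 0.338] | [0.554 0.012 0.502] [0.558 0.033 0.331] | [ 0.549 -0.016  0.491] [0.555 0.018 0.322] | [ 0.544 -0.043  0.478] [0.552 0.004 0.312] | [ 0.539 -0.069  0.463] [ 0.55  -0.009  0.301] | [ 0.535 -0.093  0.445] [ 0.548 -0.021  0.288] |
```

Call:
carry_out:
  targets:
    - [[-0.028, -0.01, 0, 0, 0, 0], [-0.028, -0.01, 0, 0, 0, 0], [-0.028, -0.01, 0, 0, 0, 0], [0.0075, -0.0294, 0, 0, 0, 0.078], [0.0075, -0.0294, 0, 0, 0, 0.078], [0.0075, -0.0294, 0, 0, 0, 0.078], [0.0075, -0.0294, 0, 0, 0, 0.078], [0.0075, -0.0294, 0, 0, 0, 0.078]]
  gripper: 0.0

```text
t: 9.75
eef_pos: [0.5582, 0.0399, 0.5067]
eef_rot: [0.174, 1.559, -0.105]
contact_force: [0.8, 0.7, -0.5]
width: -0.0003
```

Call:
carry_out:
  targets:
    - [[0.0075, -0.0294, 0, 0, 0, 0.078], [0.0075, -0.0294, 0, 0, 0, 0.078], [0.0075, -0.0294, 0, 0, 0, 0.078], [0.0075, -0.0294, 0, 0, 0, 0.078], [0.0075, -0.0294, 0, 0, 0, 0.078], [0, 0, 0, 0, 0, 0]]

```text
t: 10.25
eef_pos: [0.5333, -0.0966, 0.4377]
eef_rot: [0.479, 1.504, 0.197]
contact_force: [-0.5, -0.9, -1.2]
width: 0.0004
```

```bash
python3 - <<'E'
from pl import *
A=now();o=get_obs(); print(o["t"],o["contact_force"].round(1),A[:3,3],o["q"].round(2),o["width"])
D=tipT(tool(np.radians(-25)),face(np.radians(56),.2,.006)); rows(A,D,4)
for nm,x,y in(("scene",300,90),("top",230,140)):
    c,K,E=cap(nm); cv2.imwrite(f"pics/p_{nm}.png",cv2.resize(c[y:y+120,x:x+120],None,fx=4.6,fy=4.6,interpolation=cv2.INTER_CUBIC))
E
```

```text
10.25 [-0.5 -0.9 -1.2] [ 0.53332248 -0.09661687  0.43774757] [-0.29  0.32  0.16  1.46  0.43  1.45] 0.0003612179771330579
4 rows of [0.006, 0.006, 0.0002, -0.0015, -0.0005, 0.0005] L 0.034 ang 0.007
```

View pics/p_scene.png

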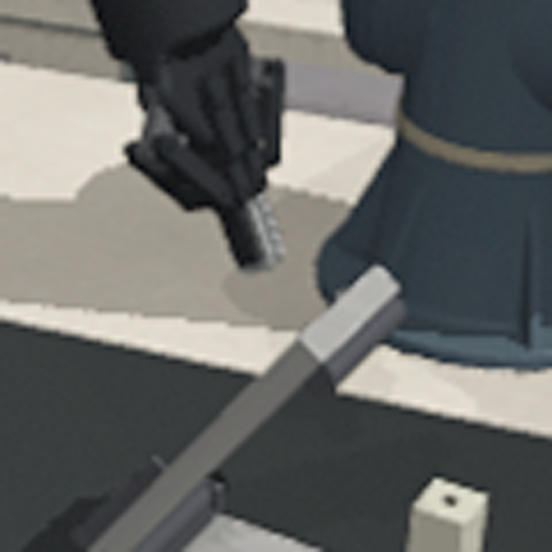

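View pics/p_top.png

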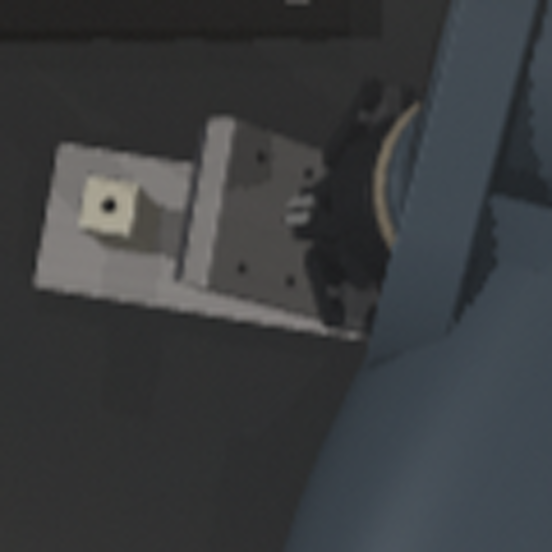

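Call:
carry_out:
  targets:
    - [[0.006, 0.006, 0, 0, 0, 0], [0.006, 0.006, 0, 0, 0, 0], [0.006, 0.006, 0, 0, 0, 0], [0.005, 0.004, 0, 0, 0, 0], [0.003, 0.002, 0, 0, 0, 0], [0, 0, 0, 0, 0, 0]]

```text
t: 10.85
eef_pos: [0.5408, -0.0591, 0.4281]
eef_rot: [0.469, 1.501, 0.199]
contact_force: [-0.1, 0.4, -0.3]
width: 0.0006
```

Call:
carry_out:
  targets:
    - [[0.0035, 0.002, 0, 0, 0, 0], [0.0035, 0.002, 0, 0, 0, 0], [0, 0, 0, 0, 0, 0]]

```text
t: 11.1
eef_pos: [0.542, -0.0536, 0.4232]
eef_rot: [0.471, 1.501, 0.198]
contact_force: [0.6, -0.2, 0.0]
width: 0.0001
```

Call:
carry_out:
  targets:
    - [[0.0035, 0.002, 0, 0, 0, 0], [0.0035, 0.002, 0, 0, 0, 0], [0.0035, 0.002, 0, 0, 0, 0], [0.0035, 0.002, 0, 0, 0, 0]]

```text
t: 11.43
eef_pos: [0.5444, -0.0408, 0.414]
eef_rot: [0.471, 1.5, 0.198]
contact_force: [-0.9, -1.0, 2.6]
width: -0.0002
```

```bash
cat > chk.py <<'E'
from pl import *
A=now();o=get_obs(); tip=A[:3,3]+.173*A[:3,0]; h=plate(-.105,0,.088); d=tip-h; x,z=d@u,d[2]
L=np.hypot(x,z); a=np.arctan2(z,x)-np.arcsin(.022/L); print("t",round(float(o["t"]),2),"F",o["contact_force"].round(1),"angle if touching",np.degrees(a).round(1),"r",np.sqrt(L*L-.022**2).round(4),"y",(d@w).round(4))
E
python3 chk.py
python3 - <<'E'
from pl import *
for nm,x,y in(("scene",300,90),("top",230,140)):
    c,K,E=cap(nm); cv2.imwrite(f"pics/q_{nm}.png",cv2.resize(c[y:y+120,x:x+120],None,fx=4.6,fy=4.6,interpolation=cv2.INTER_CUBIC))
E
```

```text
t 11.43 F [-0.9 -1.   2.6] angle if touching 50.1 r 0.2016 y -0.0004
```

View pics/q_scene.png

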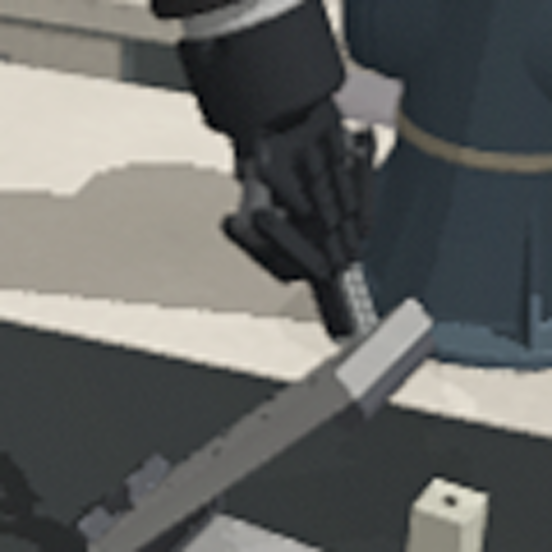

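Call:
carry_out:
  targets:
    - [[0.0036, 0.0017, 0, 0, 0, 0], [0.0036, 0.0017, 0, 0, 0, 0], [0.0036, 0.0016, 0, 0, 0, 0], [0.0037, 0.0015, 0, 0, 0, 0], [0.0037, 0.0014, 0, 0, 0, 0], [0.0037, 0.0013, 0, 0, 0, 0]]

```text
t: 12.03
eef_pos: [0.5474, -0.0236, 0.3978]
eef_rot: [0.471, 1.501, 0.198]
contact_force: [0.2, -1.0, 0.3]
width: -0.0001
```

Call:
carry_out:
  targets:
    - [[0.0038, 0.0012, 0, 0, 0, 0], [0.0038, 0.0011, 0, 0, 0, 0], [0.0038, 0.001, 0, 0, 0, 0], [0.0038, 0.001, 0, 0, 0, 0]]

```text
t: 12.37
eef_pos: [0.5492, -0.0136, 0.3857]
eef_rot: [0.471, 1.501, 0.198]
contact_force: [-0.2, -0.7, 1.2]
width: -0.0001
```

```bash
python3 chk.py
python3 - <<'E'
from pl import *
for nm,x,y in(("scene",300,90),("top",230,140)):
    c,K,E=cap(nm); cv2.imwrite(f"pics/r_{nm}.png",cv2.resize(c[y:y+120,x:x+120],None,fx=4.6,fy=4.6,interpolation=cv2.INTER_CUBIC))
E
```

```text
t 12.37 F [-0.2 -0.7  1.2] angle if touching 38.7 r 0.1973 y -0.0003
```

View pics/r_scene.png

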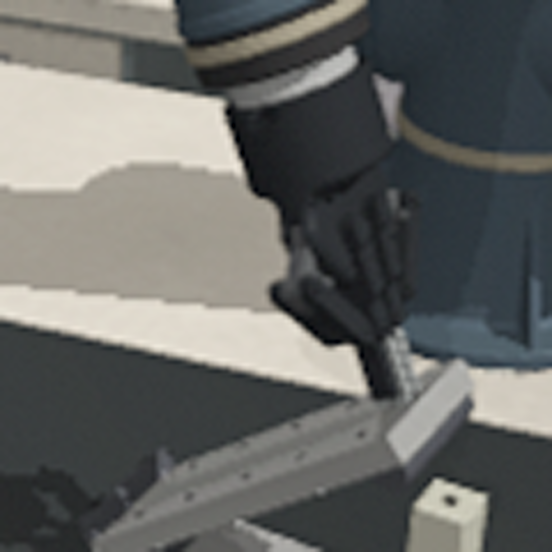

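Call:
carry_out:
  targets:
    - [[0.003, 0.0007, 0, 0, 0, 0], [0.003, 0.0007, 0, 0, 0, 0], [0.003, 0.0006, 0, 0, 0, 0], [0.003, 0.0006, 0, 0, 0, 0], [0.003, 0.0005, 0, 0, 0, 0], [0.003, 0.0005, 0, 0, 0, 0], [0.003, 0.0005, 0, 0, 0, 0]]

```text
t: 13.05
eef_pos: [0.5515, -0.0013, 0.3684]
eef_rot: [0.471, 1.501, 0.198]
contact_force: [0.6, -0.1, -0.0]
width: 0.0
```

Call:
carry_out:
  targets:
    - [[0.002, 0.0003, 0, 0, 0, 0], [0.002, 0.0003, 0, 0, 0, 0], [0, 0, 0, 0, 0, 0]]

```text
t: 13.3
eef_pos: [0.5518, 0.0008, 0.365]
eef_rot: [0.471, 1.501, 0.198]
contact_force: [0.2, 0.2, -0.6]
width: -0.0
```

```bash
python3 chk.py
python3 - <<'E'
from pl import *
for nm,x,y in(("scene",300,110),("top",230,140)):
    c,K,E=cap(nm); cv2.imwrite(f"pics/s_{nm}.png",cv2.resize(c[y:y+130,x:x+130],None,fx=4.6,fy=4.6,interpolation=cv2.INTER_CUBIC))
E
```

```text
t 13.3 F [ 0.2  0.2 -0.6] angle if touching 31.3 r 0.1945 y -0.0003
```

View pics/s_scene.png

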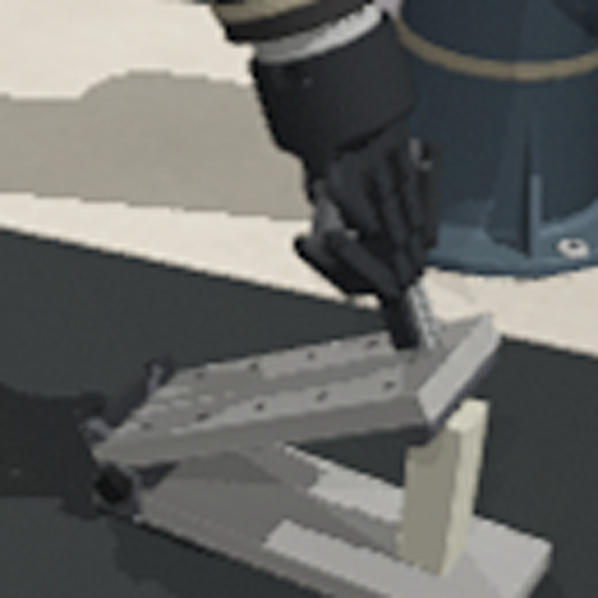

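Call:
carry_out:
  targets:
    - [[0.0015, 0.0002, 0, 0, 0, 0], [0.0015, 0.0002, 0, 0, 0, 0], [0, 0, 0, 0, 0, 0]]

```text
t: 13.65
eef_pos: [0.5521, 0.0023, 0.3626]
eef_rot: [0.471, 1.501, 0.198]
contact_force: [-0.4, -0.2, -0.4]
width: 0.0002
```

Call:
carry_out:
  targets:
    - [[0.001, 0.0001, 0, 0, 0, 0], [0.001, 0.0001, 0, 0, 0, 0], [0, 0, 0, 0, 0, 0]]

```text
t: 13.9
eef_pos: [0.5522, 0.0029, 0.3619]
eef_rot: [0.471, 1.499, 0.197]
contact_force: [-5.4, -8.1, 12.0]
width: -0.0002
```

```bash
python3 chk.py
```

```text
t 13.9 F [-5.4 -8.1 12. ] angle if touching 30.2 r 0.1942 y -0.0006
```

Force rose to about 15 N at an estimated 30.2°, so the roll is on the block. Backing off and looking.

Call:
carry_out:
  targets:
    - [[-0.005, 0, 0, 0, 0, 0], [-0.02, 0, 0, 0, 0, 0], [-0.03, 0, 0, 0, 0, 0], [-0.03, 0, 0, 0, 0, 0], [-0.03, -0.01, 0, 0, 0, 0], [-0.03, -0.02, 0, 0, 0, 0], [0, -0.02, 0, 0, 0, 0]]

```text
t: 14.48
eef_pos: [0.5332, -0.1028, 0.4769]
eef_rot: [0.468, 1.494, 0.198]
contact_force: [1.0, 0.3, -0.3]
width: 0.0001
```

```bash
python3 - <<'E'
from pl import *
A=now();o=get_obs(); print(o["t"],o["contact_force"].round(1),A[:3,3],o["q"].round(2))
for nm,x,y in(("scene",300,130),("top",230,140)):
    c,K,E=cap(nm); np.savez(f"{nm}2.npz",c=c,K=K,E=E);cv2.imwrite(f"pics/u_{nm}.png",cv2.resize(c[y:y+130,x:x+130],None,fx=4.6,fy=4.6,interpolation=cv2.INTER_CUBIC))
    sg=-1 if nm=="top" else 1
    for a in (29,30,31):
        print(nm,a,[proj(K,E,face(np.radians(a),.214,0,yy)+sg*np.array([.002,.003,0])).round(1).tolist() for yy in(.045,-.045)])
E
```

```text
14.4833 [ 1.   0.3 -0.3] [ 0.53322902 -0.10278425  0.47691967] [-0.3   0.33  0.27  1.56  0.43  1.44]
scene 29 [[407.6, 179.2], [392.2, 197.1]]
scene 30 [[407.0, 177.9], [391.5, 195.7]]
scene 31 [[406.3, 176.6], [390.7, 194.3]]
top 29 [[248.2, 200.1], [254.5, 165.5]]
top 30 [[248.9, 200.1], [255.2, 165.4]]
top 31 [[249.5, 200.2], [255.9, 165.3]]
```

View pics/u_scene.png

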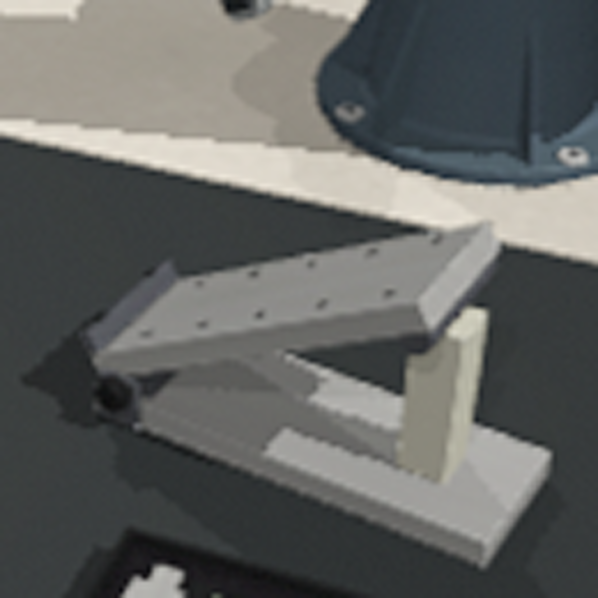

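View pics/u_top.png

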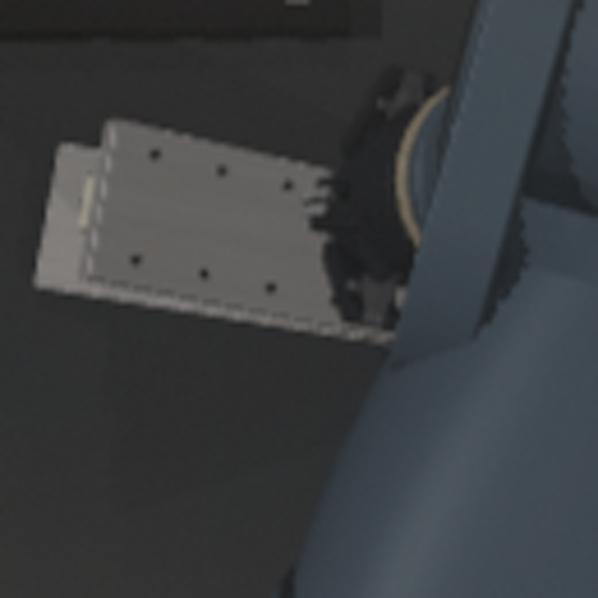

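```bash
python3 - <<'E'
from pl import *
A=now(); wy=np.radians(61); Rw=tool(0,wy); g=np.array([.5136,-.3242,.082])
B=tcp(Rw,g+[0,0,.10]); r,n=rows(A,B,8); print([step(A,r,k)[:3,3].round(3).tolist() for k in (2,4,6,8)])
E
```

```text
8 rows of [0.0099, -0.0305, 0.0068, 0.0401, -0.0085, -0.0533] L 0.26 ang 0.538
[[0.537, -0.153, 0.43], [0.535, -0.208, 0.393], [0.527, -0.265, 0.362], [0.514, -0.324, 0.337]]
```

Call:
carry_out:
  targets:
    - [[0.0099, -0.0305, 0.0068, 0.04, -0.0085, -0.053], [0.0099, -0.0305, 0.0068, 0.04, -0.0085, -0.053], [0.0099, -0.0305, 0.0068, 0.04, -0.0085, -0.053], [0.0099, -0.0305, 0.0068, 0.04, -0.0085, -0.053], [0.0099, -0.0305, 0.0068, 0.04, -0.0085, -0.053], [0.0099, -0.0305, 0.0068, 0.04, -0.0085, -0.053], [0.0099, -0.0305, 0.0068, 0.04, -0.0085, -0.053], [0.0099, -0.0305, 0.0068, 0.04, -0.0085, -0.053]]
  gripper: 0.085

```text
t: 15.25
eef_pos: [0.5143, -0.322, 0.3357]
eef_rot: [0.396, 1.535, -0.395]
contact_force: [-0.1, -0.4, -0.1]
width: 0.0851
```

```bash
python3 - <<'E'
from pl import *
A=now();o=get_obs(); print(o["t"],o["contact_force"].round(1),A[:3,3],o["q"].round(2))
wy=np.radians(61); Rw=tool(0,wy); g=np.array([.5136,-.3242,.082])
B=tcp(Rw,g+[0,0,.06]); rows(A,B,3); rows(A,tcp(Rw,g),6)
for nm,x,y in(("scene",220,110),("top",360,150)):
    c,K,E=cap(nm); cv2.imwrite(f"pics/v_{nm}.png",cv2.resize(c[y:y+110,x:x+110],None,fx=5,fy=5,interpolation=cv2.INTER_CUBIC))
E
```

```text
15.25 [-0.1 -0.4 -0.1] [ 0.51426672 -0.32203579  0.33572731] [-0.56  0.45  0.13  1.25  0.    1.52]
3 rows of [0.013, -0.0007, 0.0002, 0.0007, -0.0003, -0.0001] L 0.039 ang 0.002
6 rows of [0.0165, -0.0004, 0.0001, 0.0003, -0.0002, -0.0] L 0.099 ang 0.002
```

View pics/v_scene.png

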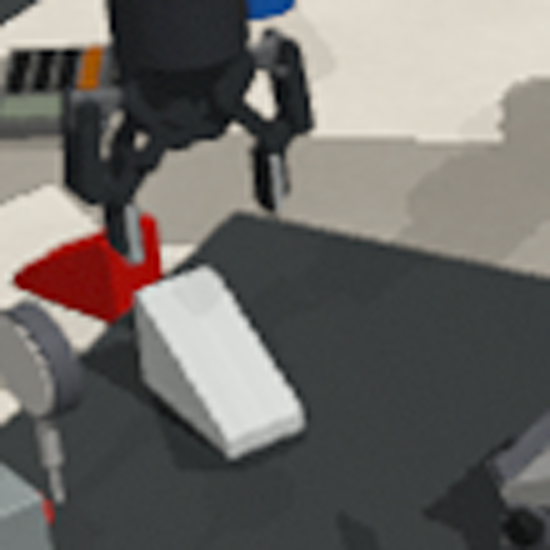

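View pics/v_top.png

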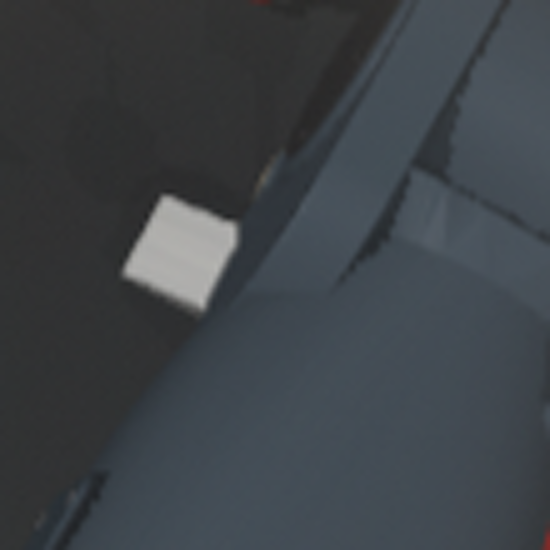

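Call:
carry_out:
  targets:
    - [[0.015, -0.0007, 0, 0, 0, 0], [0.015, -0.0007, 0, 0, 0, 0], [0.013, -0.0006, 0, 0, 0, 0], [0, 0, 0, 0, 0, 0]]

```text
t: 15.68
eef_pos: [0.5131, -0.3219, 0.2915]
eef_rot: [0.397, 1.538, -0.39]
contact_force: [-0.7, -0.0, 0.6]
width: 0.0851
```

```bash
python3 - <<'E'
from pl import *
A=now();o=get_obs(); print(o["t"],o["contact_force"].round(1),A[:3,3])
wy=np.radians(61); Rw=tool(0,wy); g=np.array([.5136,-.3242,.082]); rows(A,tcp(Rw,g),5)
for nm,x,y in(("scene",220,110),):
    c,K,E=cap(nm); cv2.imwrite(f"pics/x_{nm}.png",cv2.resize(c[y:y+110,x:x+110],None,fx=5,fy=5,interpolation=cv2.INTER_CUBIC))
E
```

```text
15.6833 [-0.7 -0.   0.6] [ 0.513105   -0.32192138  0.29152514]
5 rows of [0.011, -0.0004, 0.0003, 0.0008, -0.0008, -0.0007] L 0.055 ang 0.007
```

View pics/x_scene.png

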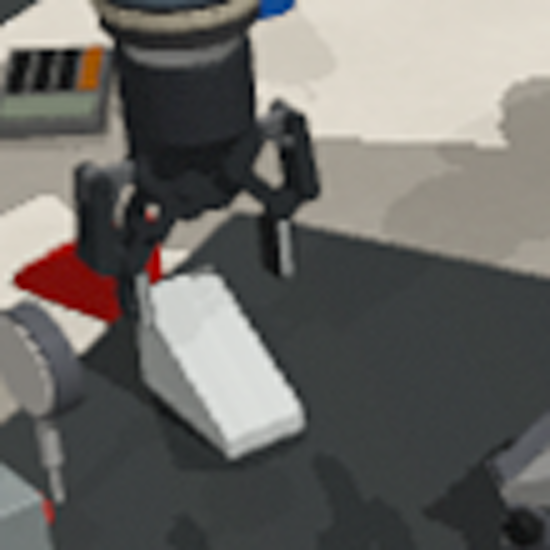

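Call:
carry_out:
  targets:
    - [[0.011, 0, 0, 0, 0, 0], [0.011, 0, 0, 0, 0, 0], [0.011, 0, 0, 0, 0, 0], [0.011, -0.001, 0.001, 0, 0, 0], [0.01, -0.001, 0, 0, 0, 0], [0, 0, 0, 0, 0, 0]]

```text
t: 16.23
eef_pos: [0.5127, -0.3248, 0.2374]
eef_rot: [0.397, 1.538, -0.391]
contact_force: [-1.3, -0.3, -0.1]
width: 0.0851
```

Call:
carry_out:
  targets:
    - [[0, 0, 0, 0, 0, 0], [0, 0, 0, 0, 0, 0], [0, 0, 0, 0, 0, 0], [0, 0, 0, 0, 0, 0], [0, 0, 0, 0, 0, 0], [0, 0, 0, 0, 0, 0], [0, 0, 0, 0, 0, 0]]
  gripper: 0.04
  grip_force: 60

```text
t: 16.82
eef_pos: [0.5136, -0.3252, 0.2406]
eef_rot: [0.396, 1.533, -0.392]
contact_force: [0.3, -0.1, 6.2]
width: 0.0493
```

```bash
python3 - <<'E'
from pl import *
A=now();o=get_obs(); print(o["t"],o["contact_force"].round(1),o["wrist_torque"].round(2),o["width"],A[:3,3],A[:3,0].round(3),np.degrees(np.arctan2(*A[[0,1],1][::-1])))
for nm,x,y in(("scene",220,110),):
    c,K,E=cap(nm); cv2.imwrite(f"pics/y_{nm}.png",cv2.resize(c[y:y+110,x:x+110],None,fx=5,fy=5,interpolation=cv2.INTER_CUBIC))
E
```

```text
16.8167 [ 0.3 -0.1  6.2] [0.14 0.2  0.04] 0.049324032994961214 [ 0.51362019 -0.3252362   0.24064915] [ 0.002  0.002 -1.   ] 61.199822084921514
```

View pics/y_scene.png

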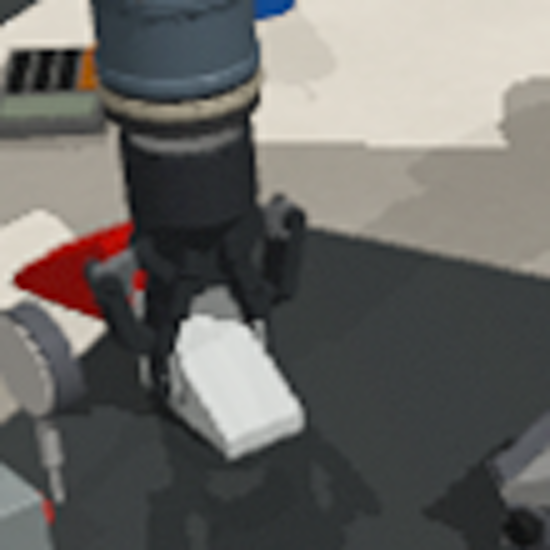

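Call:
carry_out:
  targets:
    - [[-0.008, 0, 0, 0, 0, 0], [-0.015, 0, 0, 0, 0, 0], [-0.02, 0, 0, 0, 0, 0], [-0.025, 0, 0, 0, 0, 0], [-0.025, 0, 0, 0, 0, 0], [-0.02, 0, 0, 0, 0, 0], [0, 0, 0, 0, 0, 0]]

```text
t: 17.45
eef_pos: [0.5138, -0.3257, 0.3573]
eef_rot: [0.394, 1.529, -0.393]
contact_force: [0.4, -0.3, -3.0]
width: 0.049
```

```bash
python3 - <<'E'
from pl import *
A=now();o=get_obs(); print(o["t"],o["contact_force"].round(1),o["wrist_torque"].round(2),o["width"],A[:3,3],A[:3,0].round(3),np.degrees(np.arctan2(*A[[0,1],1][::-1])))
for nm,x,y in(("scene",200,70),("top",360,140)):
    c,K,E=cap(nm); cv2.imwrite(f"pics/z_{nm}.png",cv2.resize(c[y:y+120,x:x+120],None,fx=5,fy=5,interpolation=cv2.INTER_CUBIC))
E
```

```text
17.45 [ 0.4 -0.3 -3. ] [-0.03 -0.1   0.03] 0.04897350646670615 [ 0.51382831 -0.32572389  0.35734122] [ 0.005 -0.001 -1.   ] 61.197064254000566
```

View pics/z_scene.png

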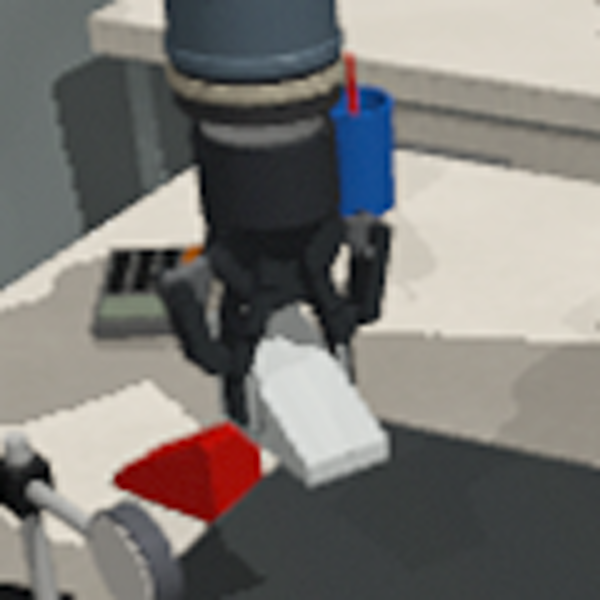

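View pics/z_top.png

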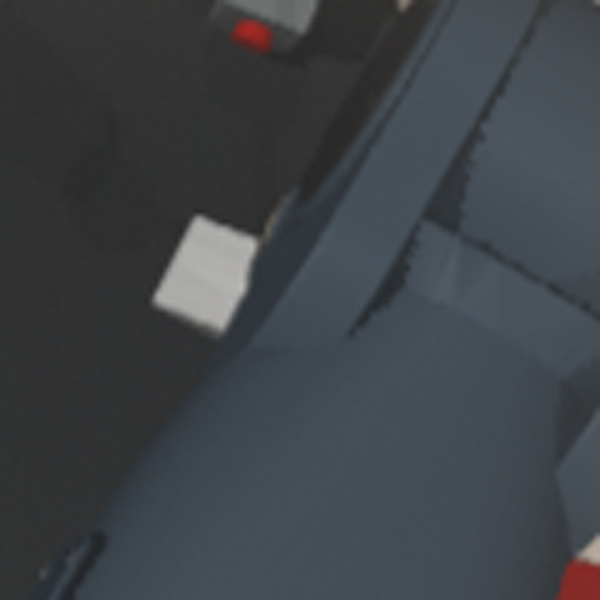

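```bash
python3 - <<'E'
from pl import *
A=now(); g=A[:3,3]+G*A[:3,0]; wy=np.radians(61.2); wu=np.array([np.cos(wy),np.sin(wy),0]); ww=np.array([-wu[1],wu[0],0])
c,K,E=cap("scene"); im=cv2.resize(c[70:190,200:320],None,fx=5,fy=5,interpolation=cv2.INTER_CUBIC)
for x0,col in((-9,(0,255,0)),(-5,(0,0,255))):
    P=[g+wu*(50-x0)/1e3+ww*y/1e3+Z*(-.0259+h/1e3)+np.array([.002,.003,0]) for y in(25,-25) for h in(0,12)]
    for p in P:
        q=proj(K,E,p); cv2.circle(im,tuple(int(v) for v in (q-[200,70]+.5)*5),3,col,-1)
cv2.imwrite("pics/aa.png",im[250:550,150:450])
E
```

```text
(no output)
```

View pics/aa.png

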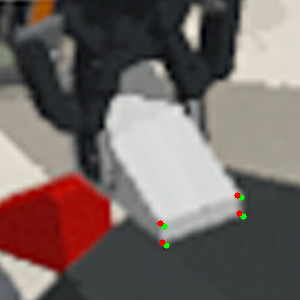

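```bash
python3 - <<'E'
from pl import *
A=now(); a=np.radians(30)
D=tcp(tool(-a),face(a,.050,.0259+.04)); print(D[:3,3])
r,n=rows(A,D,10)
for k in range(0,n+1,2):
    M=step(A,r,k); print(M[:3,3].round(3),(M[:3,3]+.18*M[:3,0]).round(3),end="|")
E
```

```text
[ 0.52325812 -0.157331    0.32309776]
10 rows of [0.0067, 0.0152, -0.0049, -0.0317, 0.0084, 0.0516] L 0.171 ang 0.612
[ 0.513 -0.325  0.352] [ 0.513 -0.325  0.172]|[ 0.519 -0.294  0.339] [ 0.525 -0.275  0.16 ]|[ 0.523 -0.26   0.33 ] [ 0.533 -0.224  0.154]|[ 0.525 -0.226  0.324] [ 0.539 -0.172  0.153]|[ 0.525 -0.192  0.322] [ 0.541 -0.12   0.158]|[ 0.523 -0.157  0.323] [ 0.539 -0.069  0.167]|
```

Call:
carry_out:
  targets:
    - [[0.0067, 0.0152, -0.005, -0.0317, 0.0084, 0.0516], [0.0067, 0.0152, -0.005, -0.0317, 0.0084, 0.0516], [0.0067, 0.0152, -0.005, -0.0317, 0.0084, 0.0516], [0.0067, 0.0152, -0.005, -0.0317, 0.0084, 0.0516], [0.0067, 0.0152, -0.005, -0.0317, 0.0084, 0.0516], [0.0067, 0.0152, -0.005, -0.0317, 0.0084, 0.0516], [0.0067, 0.0152, -0.005, -0.0317, 0.0084, 0.0516], [0.0067, 0.0152, -0.005, -0.0317, 0.0084, 0.0516]]

```text
t: 18.27
eef_pos: [0.5239, -0.1905, 0.3214]
eef_rot: [0.517, 1.502, 0.141]
contact_force: [-0.1, 0.6, -3.4]
width: 0.0493
```

Call:
carry_out:
  targets:
    - [[0.0067, 0.0152, -0.005, -0.0317, 0.0084, 0.0516], [0.0067, 0.0152, -0.005, -0.0317, 0.0084, 0.0516], [0, 0, 0, 0, 0, 0], [0, 0, 0, 0, 0, 0]]

```text
t: 18.6
eef_pos: [0.5217, -0.1563, 0.3229]
eef_rot: [0.542, 1.483, 0.271]
contact_force: [-0.2, -1.1, -3.7]
width: 0.0495
```

```bash
cat > wp.py <<'E'
from pl import *
A=now();o=get_obs(); a=np.radians(30); g=A[:3,3]+G*A[:3,0]
h=plate(-.105,0,.088); d=g-h; x,z=d@u,d[2]; r=x*np.cos(a)+z*np.sin(a); n=-x*np.sin(a)+z*np.cos(a)-.022
e=R.from_matrix(tool(-a).T@A[:3,:3]).as_rotvec()
print("t",round(float(o["t"]),2),"r",(r*1e3).round(1),"n",(n*1e3-25.9).round(1),"y",(d@w*1e3).round(1),"rot err",e.round(4),"F tool",(A[:3,:3].T@o["contact_force"]).round(1),"Fw",o["contact_force"].round(1),"width",round(float(o["width"]),4))
E
python3 wp.py; python3 - <<'E'
from pl import *
A=now(); a=np.radians(30); rows(A,tcp(tool(-a),face(a,.050,.0259+.008)),6)
for nm,x,y in(("scene",270,90),("top",250,130)):
    c,K,E=cap(nm); cv2.imwrite(f"pics/ab_{nm}.png",cv2.resize(c[y:y+150,x:x+150],None,fx=4,fy=4,interpolation=cv2.INTER_CUBIC))
E
```

```text
t 18.6 r 50.5 n 39.5 y 2.0 rot err [ 0.0007  0.0019 -0.0005] F tool [ 2.7 -2.8 -0. ] Fw [-0.2 -1.1 -3.7] width 0.0495
6 rows of [0.0053, -0.0001, 0.0003, -0.0001, -0.0003, 0.0001] L 0.032 ang 0.002
```

View pics/ab_scene.png

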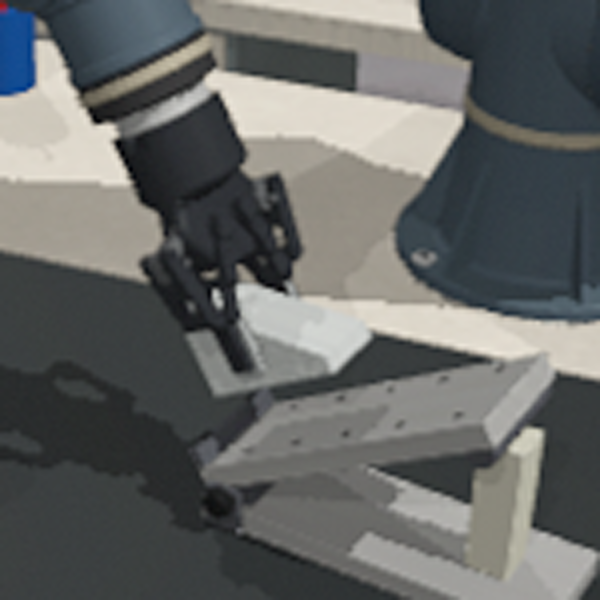

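View pics/ab_top.png

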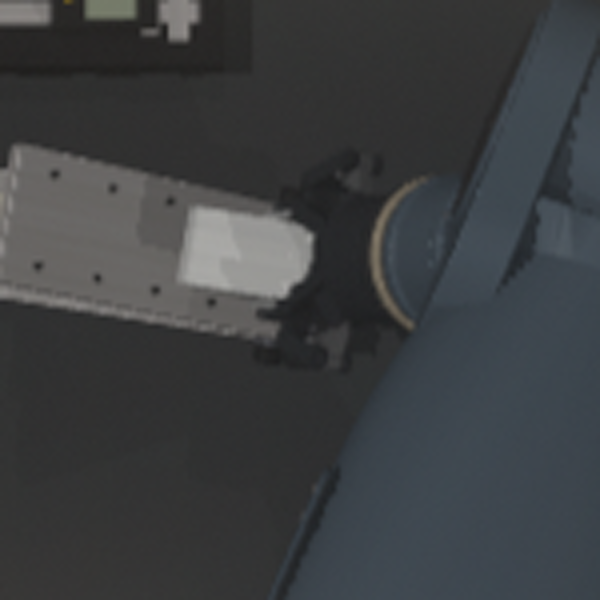

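The wedge is tilted 30° over the top, parallel to it and centred. Lowering.

Call:
carry_out:
  targets:
    - [[0.0055, 0, 0.0003, 0, 0, 0], [0.0055, 0, 0.0003, 0, 0, 0], [0.0055, 0, 0.0003, 0, 0, 0], [0.0055, 0, 0.0003, 0, 0, 0], [0.0055, 0, 0.0003, 0, 0, 0], [0.005, 0, 0.0003, 0, 0, 0], [0, 0, 0, 0, 0, 0]]

```text
t: 19.28
eef_pos: [0.5267, -0.1407, 0.2952]
eef_rot: [0.542, 1.482, 0.271]
contact_force: [-0.4, 0.3, -3.8]
width: 0.049
```

```bash
python3 wp.py
```

```text
t 19.28 r 50.7 n 7.3 y -0.4 rot err [ 0.0003  0.0006 -0.0003] F tool [ 3.4 -1.7 -0.5] Fw [-0.4  0.3 -3.8] width 0.049
```

Call:
carry_out:
  targets:
    - [[0.0015, 0, 0, 0, 0, 0], [0.0015, 0, 0, 0, 0, 0], [0.001, 0, 0, 0, 0, 0], [0, 0, 0, 0, 0, 0]]

```text
t: 19.62
eef_pos: [0.5272, -0.1392, 0.2927]
eef_rot: [0.542, 1.481, 0.27]
contact_force: [1.0, 0.4, -3.6]
width: 0.0494
```

Call:
carry_out:
  targets:
    - [[0.001, 0, 0, 0, 0, 0], [0, 0, 0, 0, 0, 0]]

```text
t: 19.78
eef_pos: [0.5273, -0.1388, 0.2919]
eef_rot: [0.542, 1.481, 0.27]
contact_force: [-0.1, 0.2, -3.3]
width: 0.0494
```

Call:
carry_out:
  targets:
    - [[0.001, 0, 0, 0, 0, 0], [0, 0, 0, 0, 0, 0]]

```text
t: 19.95
eef_pos: [0.5273, -0.1383, 0.2909]
eef_rot: [0.542, 1.481, 0.271]
contact_force: [-0.2, 0.3, -4.1]
width: 0.049
```

```bash
python3 wp.py
```

```text
t 19.95 r 50.7 n 2.4 y -0.7 rot err [ 0.0001 -0.0006 -0.0005] F tool [ 3.7 -1.8 -0.2] Fw [-0.2  0.3 -4.1] width 0.049
```

Call:
carry_out:
  targets:
    - [[0.001, -0.002, 0, 0, 0, 0], [0, -0.003, 0, 0, 0, 0], [0, -0.003, 0, 0, 0, 0], [0, 0, 0, 0, 0, 0]]

```text
t: 20.28
eef_pos: [0.526, -0.1451, 0.2857]
eef_rot: [0.542, 1.481, 0.27]
contact_force: [-0.5, 0.5, -3.3]
width: 0.0492
```

Call:
carry_out:
  targets:
    - [[0, -0.0015, 0, 0, 0, 0], [0, 0, 0, 0, 0, 0]]

```text
t: 20.45
eef_pos: [0.5259, -0.1461, 0.2853]
eef_rot: [0.542, 1.481, 0.27]
contact_force: [-0.6, -0.7, -4.5]
width: 0.0491
```

```bash
python3 wp.py;  python3 - <<'E'
from pl import *
for nm,x,y in(("scene",290,130),("top",270,150)):
    c,K,E=cap(nm); cv2.imwrite(f"pics/ac_{nm}.png",cv2.resize(c[y:y+100,x:x+100],None,fx=6,fy=6,interpolation=cv2.INTER_CUBIC))
E
```

```text
t 20.45 r 41.0 n 1.5 y -0.8 rot err [ 0.0004 -0.0007 -0.0005] F tool [ 3.5 -2.9 -0.5] Fw [-0.6 -0.7 -4.5] width 0.0491
```

View pics/ac_scene.png

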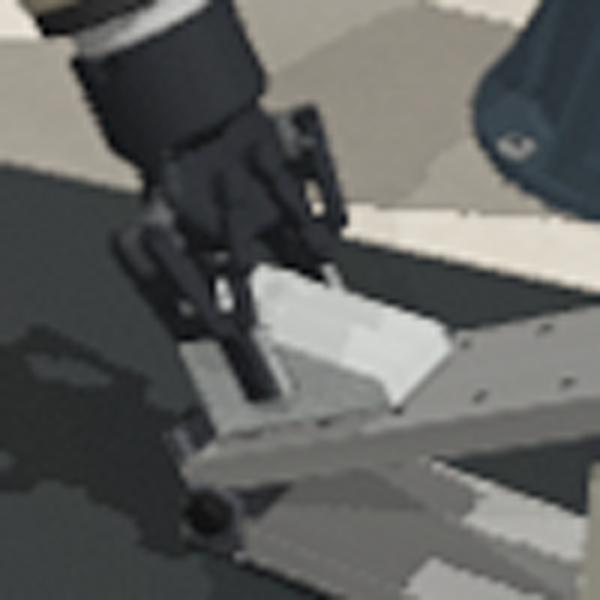

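Call:
carry_out:
  targets:
    - [[0, -0.0015, 0, 0, 0, 0], [0, 0, 0, 0, 0, 0]]

```text
t: 20.72
eef_pos: [0.5257, -0.1473, 0.2846]
eef_rot: [0.542, 1.481, 0.27]
contact_force: [-0.9, 0.4, -4.3]
width: 0.0491
```

Call:
carry_out:
  targets:
    - [[0, -0.0015, 0, 0, 0, 0], [0, 0, 0, 0, 0, 0]]

```text
t: 20.88
eef_pos: [0.5255, -0.1486, 0.2838]
eef_rot: [0.542, 1.481, 0.27]
contact_force: [-0.1, 0.1, -4.0]
width: 0.0491
```

```bash
python3 wp.py
```

```text
t 20.88 r 38.1 n 1.5 y -0.7 rot err [ 0.0001 -0.0007 -0.0006] F tool [ 3.5 -2.  -0.1] Fw [-0.1  0.1 -4. ] width 0.0491
```

Call:
carry_out:
  targets:
    - [[0, -0.0015, 0, 0, 0, 0], [0, 0, 0, 0, 0, 0]]

```text
t: 21.05
eef_pos: [0.5252, -0.1499, 0.2831]
eef_rot: [0.542, 1.481, 0.27]
contact_force: [-0.0, 0.4, -4.0]
width: 0.0496
```

```bash
python3 wp.py
```

```text
t 21.05 r 36.5 n 1.5 y -0.8 rot err [ 0.0002 -0.0007 -0.0006] F tool [ 3.6 -1.7 -0.1] Fw [-0.   0.4 -4. ] width 0.0496
```

Call:
carry_out:
  targets:
    - [[0, -0.001, 0, 0, 0, 0], [0, 0, 0, 0, 0, 0]]

```text
t: 21.22
eef_pos: [0.5251, -0.1506, 0.2827]
eef_rot: [0.542, 1.48, 0.271]
contact_force: [1.0, 0.2, -4.3]
width: 0.0494
```

```bash
python3 wp.py
```

```text
t 21.22 r 35.7 n 1.6 y -0.8 rot err [ 0.     -0.0008 -0.0002] F tool [ 3.9 -1.9  1. ] Fw [ 1.   0.2 -4.3] width 0.0494
```

Call:
carry_out:
  targets:
    - [[0, -0.001, 0, 0, 0, 0], [0, 0, 0, 0, 0, 0]]

```text
t: 21.38
eef_pos: [0.525, -0.151, 0.2825]
eef_rot: [0.543, 1.48, 0.272]
contact_force: [-0.6, 6.3, 2.9]
width: 0.0492
```

```bash
python3 wp.py;  python3 - <<'E'
from pl import *
for nm,x,y in(("scene",290,130),("top",270,150)):
    c,K,E=cap(nm); cv2.imwrite(f"pics/ad_{nm}.png",cv2.resize(c[y:y+100,x:x+100],None,fx=6,fy=6,interpolation=cv2.INTER_CUBIC))
E
```

```text
t 21.38 r 35.6 n 1.6 y -0.8 rot err [-0.0003 -0.0009  0.0013] F tool [ 0.6  6.7 -1.7] Fw [-0.6  6.3  2.9] width 0.0492
```

View pics/ad_scene.png

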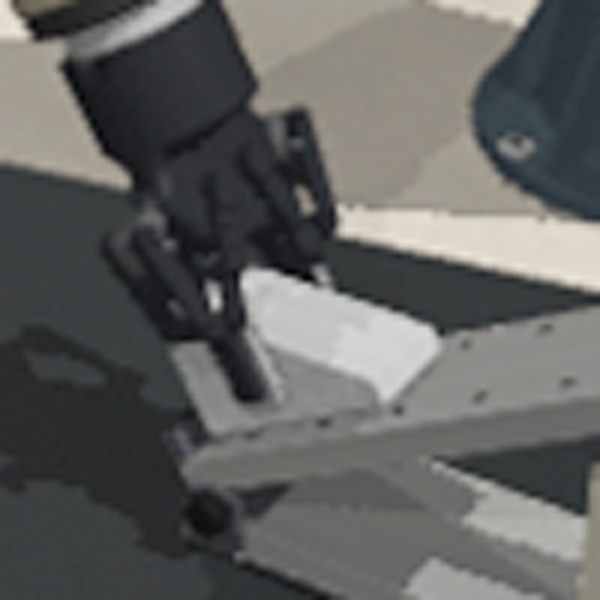

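View pics/ad_top.png

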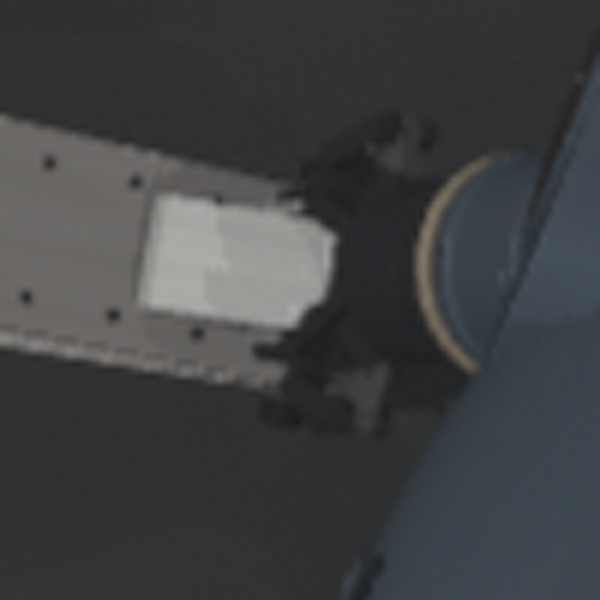

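Fy jumped from -1.9 to +6.7 N, so the thick end is at the stop (r = 35.6 mm). Easing back 0.5 mm and lowering to the face.

Call:
carry_out:
  targets:
    - [[0.0008, 0.0005, 0, 0, 0, 0], [0, 0, 0, 0, 0, 0]]

```text
t: 21.65
eef_pos: [0.5252, -0.1504, 0.2819]
eef_rot: [0.542, 1.48, 0.271]
contact_force: [-0.3, 4.0, 0.1]
width: 0.0492
```

```bash
python3 wp.py
```

```text
t 21.65 r 35.6 n 0.7 y -0.9 rot err [-0.0003 -0.001   0.    ] F tool [ 1.8  3.4 -1. ] Fw [-0.3  4.   0.1] width 0.0492
```

Call:
carry_out:
  targets:
    - [[0.0008, 0, 0, 0, 0, 0], [0, 0, 0, 0, 0, 0]]

```text
t: 21.82
eef_pos: [0.5253, -0.1501, 0.2813]
eef_rot: [0.542, 1.48, 0.271]
contact_force: [1.2, 3.6, 2.4]
width: 0.0492
```

```bash
python3 wp.py
```

```text
t 21.82 r 35.6 n 0.0 y -0.9 rot err [-0.0003 -0.0012  0.0001] F tool [-0.2  4.5  0.6] Fw [1.2 3.6 2.4] width 0.0492
```

Call:
carry_out:
  targets:
    - [[0.0006, 0, 0, 0, 0, 0], [0, 0, 0, 0, 0, 0]]

```text
t: 21.98
eef_pos: [0.5253, -0.15, 0.2813]
eef_rot: [0.542, 1.48, 0.271]
contact_force: [-4.0, 1.0, 13.1]
width: 0.0494
```

```bash
python3 wp.py
```

```text
t 21.98 r 35.6 n -0.0 y -1.0 rot err [-0.0002 -0.0016 -0.0003] F tool [-11.2   6.8  -4.1] Fw [-4.   1.  13.1] width 0.0494
```

Firm contact on both the face and the stop. Easing off slightly, then opening.

Call:
carry_out:
  targets:
    - [[-0.0004, 0, 0, 0, 0, 0], [0, 0, 0, 0, 0, 0]]

```text
t: 22.15
eef_pos: [0.5253, -0.1501, 0.2813]
eef_rot: [0.542, 1.48, 0.271]
contact_force: [-1.1, 2.9, 7.2]
width: 0.0492
```

Call:
carry_out:
  targets:
    - [[0, 0, 0, 0, 0, 0], [0, 0, 0, 0, 0, 0], [0, 0, 0, 0, 0, 0], [0, 0, 0, 0, 0, 0], [0, 0, 0, 0, 0, 0], [0, 0, 0, 0, 0, 0]]
  gripper: 0.075

```text
t: 22.65
eef_pos: [0.5252, -0.1502, 0.2808]
eef_rot: [0.542, 1.481, 0.27]
contact_force: [0.0, -0.0, 0.8]
width: 0.0754
```

```bash
python3 wp.py;  python3 - <<'E'
from pl import *
for nm,x,y in(("scene",290,130),("top",270,150)):
    c,K,E=cap(nm); cv2.imwrite(f"pics/ae_{nm}.png",cv2.resize(c[y:y+100,x:x+100],None,fx=6,fy=6,interpolation=cv2.INTER_CUBIC))
E
```

```text
t 22.65 r 35.1 n -0.3 y -0.8 rot err [ 0.0002 -0.0006 -0.0006] F tool [-0.7  0.4  0. ] Fw [ 0.  -0.   0.8] width 0.0754
```

View pics/ae_scene.png

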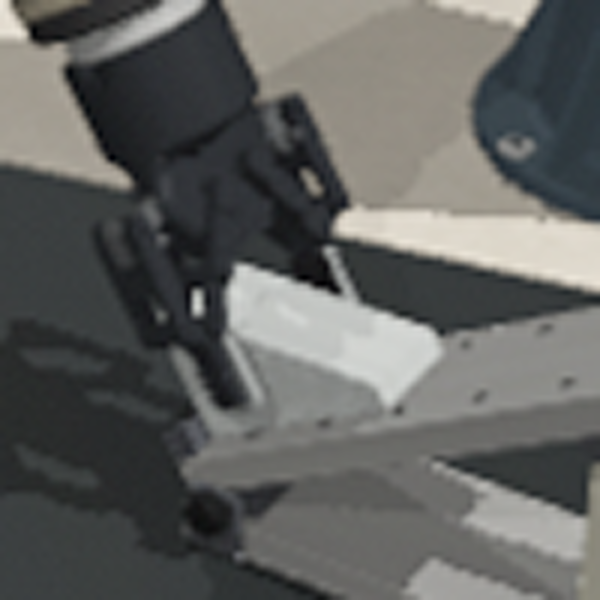

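Released, and the wedge stays on the face. Withdrawing straight back along the tool.

Call:
carry_out:
  targets:
    - [[-0.01, 0, 0, 0, 0, 0], [-0.02, 0, 0, 0, 0, 0], [-0.03, 0, 0, 0, 0, 0], [-0.03, 0, 0, 0, 0, 0], [-0.03, 0, 0, 0, 0, 0], [-0.03, 0, 0, 0, 0, 0], [-0.02, 0, 0, 0, 0, 0], [0, 0, 0, 0, 0, 0]]

```text
t: 23.42
eef_pos: [0.51, -0.2354, 0.4314]
eef_rot: [0.54, 1.477, 0.268]
contact_force: [0.2, -0.7, -0.2]
width: 0.075
```

Call:
carry_out:
  targets:
    - [[-0.02, -0.03, 0, 0, 0, 0], [-0.02, -0.03, 0, 0, 0, 0], [-0.02, -0.03, 0, 0, 0, 0], [0, -0.03, 0, 0, 0, 0], [0, -0.03, 0, 0, 0, 0], [0, 0, 0, 0, 0, 0]]

```text
t: 23.92
eef_pos: [0.4805, -0.3948, 0.4006]
eef_rot: [0.547, 1.483, 0.269]
contact_force: [-0.2, 0.1, -0.8]
width: 0.0753
```

```bash
python3 - <<'E'
from pl import *
o=get_obs();print(o["t"],o["contact_force"].round(1),o["eef_pos"])
a=np.radians(30); xs=u*np.cos(a)+Z*np.sin(a); ns=-u*np.sin(a)+Z*np.cos(a); O=face(a,.044,0)
for nm,x,y,sg in(("scene",300,130,1),("top",230,140,-1)):
    c,K,E=cap(nm); np.savez(f"{nm}3.npz",c=c,K=K,E=E); cv2.imwrite(f"pics/raw_{nm}.png",c)
    im=cv2.resize(c[y:y+130,x:x+130],None,fx=4.6,fy=4.6,interpolation=cv2.INTER_CUBIC)
    for p in [(-50,25,67),(-50,-25,67),(50,25,12),(50,-25,12),(50,25,0),(50,-25,0),(-50,25,0)]:
        q=proj(K,E,O+xs*p[0]/1e3+w*p[1]/1e3+ns*p[2]/1e3+sg*np.array([.002,.003,0]))
        cv2.circle(im,tuple(int(v) for v in (q-[x,y]+.5)*4.6),2,(0,0,255),-1)
    cv2.imwrite(f"pics/af_{nm}.png",im)
E
```

```text
23.9167 [-0.2  0.1 -0.8] [ 0.48049475 -0.39477317  0.40063013]
```

View pics/af_scene.png

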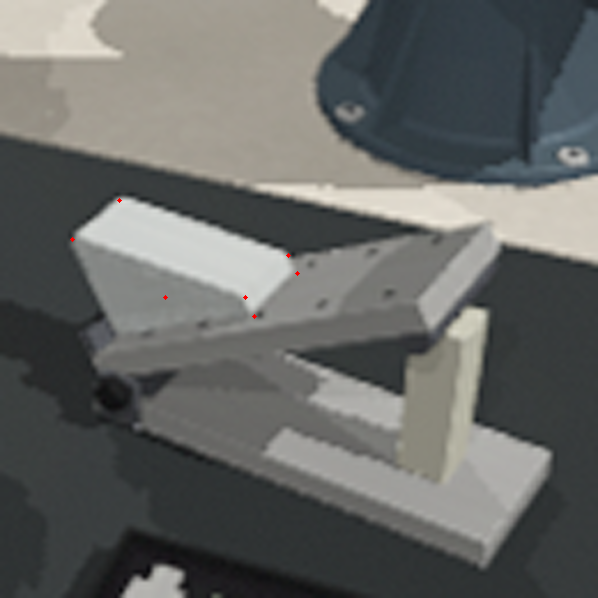

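View pics/af_top.png

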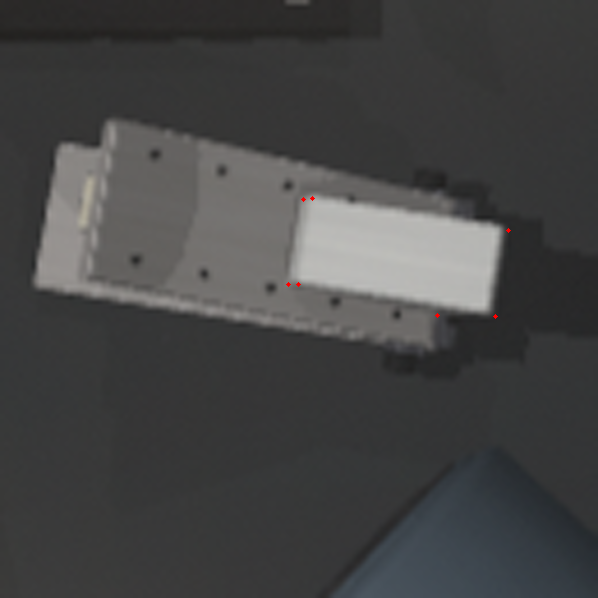

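View pics/raw_scene.png

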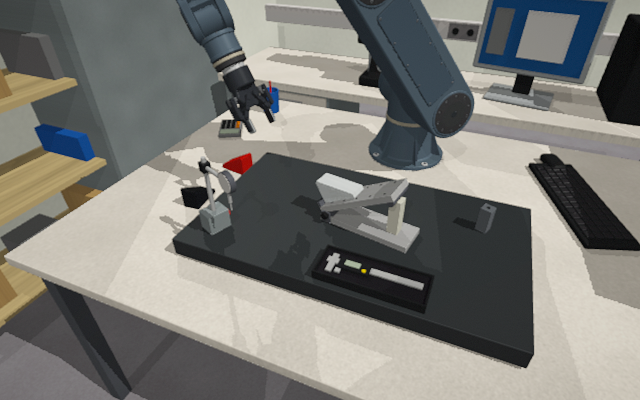

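All the expected wedge corners (red dots) fall on the image, within about a pixel. One last check that everything is at rest, then handing in.

Call:
carry_out:
  targets:
    - [[0, 0, 0, 0, 0, 0], [0, 0, 0, 0, 0, 0], [0, 0, 0, 0, 0, 0], [0, 0, 0, 0, 0, 0], [0, 0, 0, 0, 0, 0], [0, 0, 0, 0, 0, 0]]

```text
t: 24.52
eef_pos: [0.4818, -0.3907, 0.4055]
eef_rot: [0.541, 1.481, 0.271]
contact_force: [-0.7, 0.4, 1.0]
width: 0.0744
```

```bash
python3 - <<'E'
from pl import *
for nm,(x,y) in dict(scene=(300,150),top=(235,160)).items():
    c,K,E=cap(nm); d=cv2.absdiff(cv2.GaussianBlur(c,(3,3),0),cv2.GaussianBlur(np.load(f"{nm}3.npz")["c"],(3,3),0))[y:y+110,x:x+110]; print(nm,d.max(),d.mean().round(2))
    d0=cv2.absdiff(cv2.GaussianBlur(c,(3,3),0),cv2.GaussianBlur(np.load(f"{nm}0.npz")["c"],(3,3),0))
    for k,(a,b,e,f) in (dict(b70=(474,200,498,236),case=(312,245,435,308),stand=(195,155,235,235)) if nm=="scene" else dict(b70=(168,224,186,242),case=(215,112,312,150),stand=(380,98,435,150))).items(): print(k,d0[b:f,a:e].max())
print(workorder.job_done())
E
```

```text
scene 16 0.38
b70 155
case 16
stand 61
top 11 0.37
b70 14
case 35
stand 28
the job is handed in; nothing more can be done
None
```

The sine plate is set up and the job was handed in at about 24.6 s. No verdict was reported, so the result rests on my own checks below.

**What I did**
- **White block:** I stood the 100 mm block on the base and let go of it. The two cameras put it 1 to 4 mm from the seat along the base and within 1 mm across. The wrist load came off at the expected height.
- **Top:** I pushed it down from about 56° with closed fingertips until the force rose to about 15 N. The fingertip position gave 30.2°, and the camera views agreed with 30°.
- **Wedge:** I laid the aluminium wedge on the slope, slid it down to the stop until the force jumped (about 7 N), pressed it onto the face and released it.

**Last checks**
- **Wedge position:** where a wedge seated at the stop on a 30° top should appear, its corners matched both pictures to about a pixel.
- **At rest:** two pictures about 0.6 s apart showed no visible movement around the sine plate and wedge.
- **Bystanders:** I never touched any of them.
    - The scene view changed strongly around the 70 mm block (155 grey levels) and somewhat around the stand (61). I put the first down to the white block and its shadow leaving that view and the second to the arm's shadow, but did not check further.
    - The top view changed little around the 70 mm block (14) and the stand (28).
    - The case changed by 16 in the scene view and 35 in the top view.

**Disagreement:** the two cameras differed by 4 to 7 mm on absolute positions. I used their average, which one look at the fingers in the top view and the later contact heights supported.

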